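# Find the wheel with bearing play and chock it

## Task

One of the two wheels on the stands has a worn bearing: rock the wheels by the top of the tyre, from side to side along the axle, until you find the one with play, and rock that one fully over to both sides, twice each. Then lift the yellow chock out of its bin, stand it on its heel on the clear bench and let go, tip it over onto its flat base, and take it again and set it square and centred in front of the worn wheel, on the robot's side, pushed up against the tyre. Leave the green can and the amber jar where they stand.

Things in the scene. Friction and masses are not known exactly. Their poses are not given: they have to be found in the camera images.
- stand_a: red steel stand fixed to the bench, with a wheel on a stub axle. Origin: on the bench straight below the wheel's centre. Own x: level, in the wheel's plane, from its front (robot side) to its back; own y: along the axle, towards the post, which is 53 to 71 mm from the wheel's mid-plane, 113 mm tall. Foot plate 8 mm thick, only on the post's side, own y 40 to 115 mm, own x -30 to 90 mm.
- stand_b: the other, identical, red steel stand fixed to the bench, with a wheel on a stub axle. Origin: on the bench straight below the wheel's centre. Own x: level, in the wheel's plane, from its front (robot side) to its back; own y: along the axle, towards the post, which is 53 to 71 mm from the wheel's mid-plane, 113 mm tall. Foot plate 8 mm thick, only on the post's side, own y 40 to 115 mm, own x -30 to 90 mm.
- wheel_a (a joint): rock of the wheel of stand_a about the level line through its centre along the stand's own x (rad): 0 upright, + when the tyre's top leans to the stand's own -y. Light friction (0.04 N m), no spring, between stops: sound bearing 0.006 each way; worn 0.12 each way (tyre's top shifts 10 mm each way). Just one wheel is worn; looks do not tell which.
- wheel_b (a joint): rock of the wheel of stand_b about the level line through its centre along the stand's own x (rad): 0 upright, + when the tyre's top leans to the stand's own -y. Light friction (0.04 N m), no spring, between stops: sound bearing 0.006 each way; worn 0.12 each way (tyre's top shifts 10 mm each way). Just one wheel is worn; looks do not tell which.
- wheel_a_top (a point): topmost point of the tyre on stand_a, in its mid-plane, 163 mm above the bench; rocks with the wheel. Black rubber tyre 160 mm in diameter, 46 mm wide, the middle 20 mm of the tread flat; wheel centre 83 mm up, 3 mm clear of the bench. It also turns on its axle. Flat finger pads clamped hard on its sides hinder the rock: straddle it loosely or tilt along
- wheel_b_top (a point): topmost point of the tyre on stand_b, likewise, same sizes
- chock: yellow plastic wedge, black strips on its slope, 200 to 420 g: 150 mm long, 50 wide, 75 high at the square heel, sloping straight down to 6 at the tip. Origin: middle of its flat base; own x: heel to tip; own y: across; own z: up from the base when it lies. Starts standing on its heel in the blue bin: own x up, origin 80 mm above the bench, the wedge on the own +z side of the origin
- chock_tip (a point): middle of the chock's tip edge, at its base, 75 mm from the origin along own x. Pushed high on its slope, the standing chock topples onto its base once leaned about 30 degrees, the tip landing 150 mm beyond where the base stood. Lying against a tyre, this edge is about 24 mm short of the point below the wheel's centre
- bin: blue open plastic bin fixed to the bench, 110 by 80 mm, walls 65 mm high and 5 mm thick, floor 5 mm; origin: middle of its underside; holds the standing chock, whose upper 90 mm stand out. It and a like red bin of nuts stand one on the far left, one on the far right, either way round
- can: green can, 66 mm across, 95 mm tall, on the right beside the right-hand wheel; to be left alone; origin on the bench below it
- jar: amber jar, 64 mm across, 85 mm tall, between and behind the wheels; to be left alone; origin on the bench below it
Not all that is in view belongs to the job. What is meant by the chock is not purple or turquoise, and is the larger of those in its own colour.

How it is judged (in metres and radians):
On the way, in this order (a step that is already met when the one before it is completed fails the run):
1. the worn wheel is rocked nearly fully over, its top leaning away from the post (value of joint wheel_a above 0.085 rad), for 0.05 s.
2. then over towards the post (value of joint wheel_a below -0.085 rad), for 0.05 s.
3. and away from the post once more (value of joint wheel_a above 0.085 rad), for 0.05 s.
4. the chock stands on its heel on the bench, clear of its bin and let go (contact force between the fingers and chock below 0.3 N and angle between the x axis of chock and the z axis of bin, either way round below 0.1 rad and height (world z) of chock_tip between 0.14 and 0.154 m and horizontal distance between chock and bin above 0.1 m and linear speed of chock below 0.03 m/s), for 0.15 s.
5. the chock lies on its base on the bench (angle between chock's own z axis and vertical below 0.08 rad and height (world z) of chock below 0.006 m), for 0.1 s.
6. the chock lies in place against the worn wheel (all of step 5 and x of chock_tip in the frame of stand_a between -0.034 and -0.01 m and y of chock_tip in the frame of stand_a between -0.013 and 0.013 m and angle between the x axis of chock and the x axis of stand_a, either way round below 0.17 rad and linear speed of chock below 0.02 m/s), for 0.1 s.
At the end, for the whole second after the job is handed in: The chock lies flat on its base in front of the worn wheel, tip towards it and pushed up to the tyre (tip edge within about 10 mm of touching), centred on the tyre to 13 mm, square to it within 10 degrees, at rest and let go (all of step 6 and contact force between the fingers and chock below 0.3 N).
It fails at once if the can or the jar is moved more than 4 cm (distance of any of can, jar from where it was at the start of the episode above 0.04 m).
It also fails if it takes over 72 s, if anything falls off the work surface, if the arm or the gripper's body presses on something with over 40 N, if the wrist force passes 120 N, or if a joint passes its speed limit or range.

## Robot

A 6-joint arm with a two-finger parallel gripper is mounted at the origin on the work surface. World frame = base frame: x ahead of the robot, y to its left, z up, the work surface at z = 0. Lengths are in mm, angles in rad, forces in N, time in s.
With the tool pointing down it reaches from about 375 to 825 mm from the base axis. Payload 5.5 kg.
Tool frame: the origin (TCP) lies between the finger pads; the fingertips stand 19 mm ahead of it and the grasp point (between the pads) is the TCP (manip.tips_ahead is the distance from the TCP to the fingertips, in mm); z points along the fingers, y is the direction in which the jaws open and shut (so a half turn about z gives the same grasp; the last joint's range is limited). The gripper opens to 85 mm and grips with 20 to 120 N. Pads are 22 mm wide; open, the fingers measure 114 mm over their backs; the gripper's body (76 mm by 85 mm) begins 54 mm behind the grasp point. The pads swing forward as they close: fully open they stand 13 mm farther back than shut.
Start: joints at [-1.165, 0.314, -0.047, 1.21, 0, 1.571], TCP at [236.849, -551.269, 250.299] pointing down, gripper open.
Joint ranges: [-2.67, 2.67], [-0.69, 1.73], [-1.03, 1.25], [-2.08, 2.16], [-1.42, 1.45], [-3.14, 3.14]. Speed limits (rad/s): [2.39, 2.39, 3.01, 3.14, 3.14, 3.14].

## Interface

Orientations are given as a unit quaternion [x, y, z, w].
In Python, from bench import manip, viewer gives the robot as it stands.
- The arm moves only by the tool step_arm, never from a script. Its argument "increments" is a list of rows, each an object of numbers: "tx", "ty", "tz": the shift along the tool's x, y, z in m; "spin": the turn about the tool's z in rad. In form: [{"tx": .., "ty": .., "tz": .., "spin": ..}, ...]. A call has 1 to 5 rows; each row shifts and turns the commanded pose from where the row before left it, along the tool's axes as they then stand; what a row does not reach is not made up. A row lasts 1/12 s, in which the tool goes at most 41.7 mm and 7.16 degrees, less where a joint would pass 70% of its speed; a pose out of reach is approached as far as the arm can. A call with a gripper value outside its range is refused whole. "fingers" is the closure in counts, from 0 (fully open) to 255 (shut), set as the call begins (left out, the last holds). The fingers move at their own pace and stop on an object; "newtons" is the grip in N (left out, the last holds). Time passes only in rows, so rows that do not move let the fingers close. It gives the time, the measured TCP pose, the force and the opening at its end, in the units of the state.
- manip.observe(): the state, without advancing time (a new reading comes with each control period).
- viewer.grab_frame(name): name is "scene" or "side" or "wrist"; returns (picture, depth): 400x640x3 uint8, red, green, blue; 400x640 float32, mm along the optical axis (not along the pixel's ray), 0 where there is no reading.
- viewer.camera_model(name): a dict with "fx", "fy", "cx", "cy" (pixels), "view" (4x4, takes a point from world to camera coordinates); the wrist camera has in their place "tool_from_camera" (4x4, takes a point from camera to tool coordinates, whose origin is the TCP and whose axes are the flange's). Camera axes: x right, y up, looking along -z (the intrinsics and any distortion apply to the point x, -y, -z); pixel columns grow to the right and rows downward; lengths in mm; the calibration is good to about 2 mm. A picture is of the moment at which its call begins: read the wrist's pose just before it. camera_model takes no time and is no camera call.
- manip.close_job(): hands the job in, once; it reports no verdict.
The state is a dict: "time": time; "joint_pos": joint angles; "qd": joint speeds; "joint_torque": joint torques, N m; "eef_pos": TCP position; "eef_rot": TCP orientation; "contact_force": force on the tool from outside, world axes, zero at the start; "torque": the same for the moment, N m; "grip_width": finger opening in mm.
Only numpy, scipy, OpenCV 4.12 (cv2) and the standard library are available. Lean on these libraries where they do the work, as an engineer would, in place of code of your own. Each camera call takes 0.05 s, during which the arm holds its last target. There are 200 camera calls.

## Working session

There is one attempt and no reset: what is moved stays moved. The work goes in short steps, Python scripts to look and compute and a tool call to move; the robot and the scene stay as the last step left them, time stands still between calls to the robot, and variables do not carry over. Pictures are saved under pics/ and viewed, about 8 in all and at most 12, crops included, and the job is handed in when it is done.

Besides the shell and the picture viewer there is one more tool, called after "Call:" in YAML: its name, and indented under it one key for each argument. step_arm: Moves the arm, as the interface text tells. Its arguments: {"type":"object","properties":{"increments":{"type":"array"},"fingers":{"type":"number"},"newtons":{"type":"number"}},"required":["increments"]}

```bash
ls; mkdir -p pics; cat > h.py <<'E'
import numpy as np, cv2
from bench import manip, viewer
from scipy.spatial.transform import Rotation as R
def save(n,f,crop=None,k=1):
    im,d=viewer.grab_frame(n); o=im
    if crop: a,b,c,e=crop; o=im[b:e,a:c]
    o=cv2.resize(o,None,fx=k,fy=k,interpolation=cv2.INTER_CUBIC) if k!=1 else o
    cv2.imwrite('pics/'+f,o[:,:,::-1]); return im,d
def pose(name):
    m=viewer.camera_model(name)
    if name!='wrist': return m,np.linalg.inv(np.array(m['view']))
    s=manip.observe(); T=np.eye(4); T[:3,:3]=R.from_quat(s['eef_rot']).as_matrix(); T[:3,3]=s['eef_pos']
    return m,T@np.array(m['tool_from_camera'])
def cloud(name,d):  # world xyz of every pixel
    m,C=pose(name); v,u=np.mgrid[:d.shape[0],:d.shape[1]]
    p=np.stack([(u-m['cx'])/m['fx']*d,-(v-m['cy'])/m['fy']*d,-d],-1)
    return p@C[:3,:3].T+C[:3,3]
E
python3 - <<'E'
from h import *
s=manip.observe();print(s)
for n in('scene','side'):
    im,d=save(n,n+'0.png'); m=viewer.camera_model(n); print({k:v for k,v in m.items()})
    np.savez('/tmp/'+n,im=im,P=cloud(n,d),d=d)
E
```

```text
pics
{'time': 0.0, 'joint_pos': array([-1.16498281e+00,  3.14217651e-01, -4.80867000e-02,  1.21018997e+00,
        3.04688868e-05,  1.57076691e+00]), 'qd': array([-1.46685151e-03, -6.63000920e-05,  6.90333567e-04,  6.03562937e-04,
        1.81352092e-03,  1.01824729e-03]), 'joint_torque': array([-2.03934236e-03, -5.39591432e+01,  3.39745724e+01,  1.93871954e-02,
       -3.92256254e-05,  1.63122780e-05]), 'eef_pos': array([ 236.65283747, -550.76317325,  249.43620996]), 'eef_rot': array([ 9.79481640e-01,  2.01531625e-01, -1.56153915e-04, -8.34654563e-04]), 'contact_force': array([-0.47476155,  0.00383991, -0.13255549]), 'torque': array([ 0.0146201 , -0.0050982 , -0.00185753]), 'grip_width': 85.29076851967885}
{'fx': 372.4039781653631, 'fy': 372.4039781653631, 'cx': 319.082534619361, 'cy': 195.63645368871863, 'view': array([[-2.46214769e-03,  9.99959257e-01,  8.68464887e-03,
        -3.31618988e+01],
       [-6.18592243e-01, -8.34665494e-03,  7.85667850e-01,
         2.76348272e+02],
       [ 7.85708327e-01, -3.43782614e-03,  6.18587590e-01,
        -1.54118791e+03],
       [ 0.00000000e+00,  0.00000000e+00,  0.00000000e+00,
         1.00000000e+00]])}
{'fx': 482.2499474950006, 'fy': 482.2499474950006, 'cx': 323.3173722498615, 'cy': 191.6711492509051, 'view': array([[-8.00043603e-01, -5.99932217e-01,  3.40127667e-03,
         5.12705424e+02],
       [ 4.20921824e-01, -5.57265275e-01,  7.15737544e-01,
        -3.34378591e+02],
       [-4.27498598e-01,  5.74052915e-01,  6.98361081e-01,
        -1.23161256e+03],
       [ 0.00000000e+00,  0.00000000e+00,  0.00000000e+00,
         1.00000000e+00]])}
```

View pics/scene0.png

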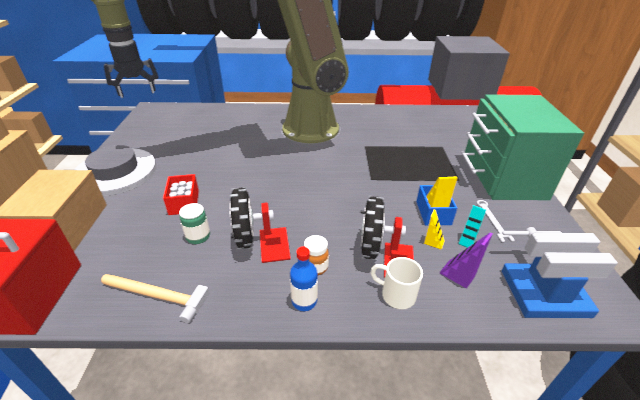

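View pics/side0.png

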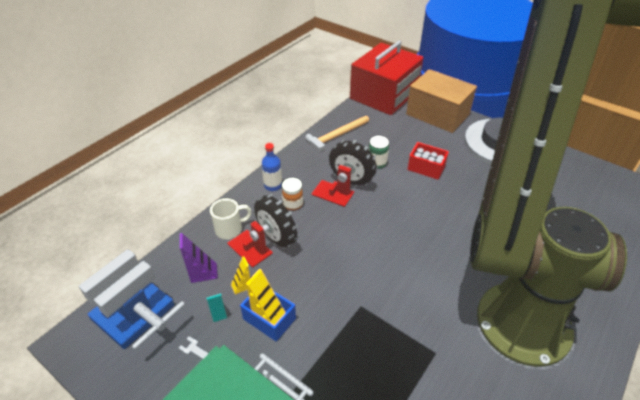

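The scene view shows two wheels, at (241,217) and (374,227), with their posts on the image right (+y). The yellow candidates are the large wedge in the blue bin at (441,190) and a small one on the bench at (435,230). The larger one, standing in the blue bin, fits the description. The purple (467,262) and turquoise (471,225) wedges are decoys. Next I measure everything and make one confirming crop.

```bash
python3 - <<'E'
from h import *
for n in('scene','side'):
    z=np.load(f'/tmp/{n}.npz'); im,P,d=z['im'],z['P'],z['d']
    hsv=cv2.cvtColor(im,cv2.COLOR_RGB2HSV); H,S,V=cv2.split(hsv)
    ok=(d>0)&(P[...,0]>250)&(P[...,0]<1000)&(abs(P[...,1])<520)&(P[...,2]<300)
    M={'yellow':(H>20)&(H<34)&(S>150),'blue':(H>100)&(H<125)&(S>130),'red':((H<6)|(H>174))&(S>170),'green':(H>55)&(H<85)&(S>90),'amber':(H>6)&(H<18)&(S>130),'dark':(V<75)&(P[...,2]>15)}
    for k,m in M.items():
        N,L,st,c=cv2.connectedComponentsWithStats(((m&ok)*255).astype(np.uint8))
        for i in range(1,N):
            if st[i,4]<60: continue
            q=P[L==i]; a,b=np.percentile(q,[2,98],axis=0)
            print(n,k,c[i].round(),st[i,4],'lo',a.round(),'hi',b.round())
z=np.load('/tmp/scene.npz');cv2.imwrite('pics/crop1.png',cv2.resize(z['im'][160:290,200:500],None,fx=2.6,fy=2.6,interpolation=cv2.INTER_CUBIC)[:,:,::-1])
E
```

```text
scene yellow [442. 191.] 656 lo [514. 354.  49.] hi [565. 406. 157.]
scene yellow [434. 233.] 432 lo [638. 324.   2.] hi [674. 370. 100.]
scene blue [434. 208.] 722 lo [474. 339.   3.] hi [584. 419.  68.]
scene blue [303. 275.] 619 lo [842. -26.  86.] hi [877.  26. 148.]
scene blue [520. 291.] 820 lo [756. 498.   5.] hi [890. 520.  33.]
scene blue [304. 307.] 93 lo [859. -26.   2.] hi [878.  24.  22.]
scene red [180. 194.] 709 lo [ 432. -426.    8.] hi [ 548. -337.   69.]
scene red [273. 240.] 1029 lo [ 614. -125.    6.] hi [728. -49. 115.]
scene red [397. 245.] 589 lo [670. 207.   7.] hi [732. 280. 116.]
scene red [303. 253.] 140 lo [839. -12. 158.] hi [862.  11. 173.]
scene green [193. 221.] 182 lo [ 639. -326.   68.] hi [ 669. -271.   91.]
scene amber [318. 258.] 129 lo [748.  13.  48.] hi [806.  54. 104.]
scene dark [241. 220.] 715 lo [ 637. -184.   48.] hi [ 730. -137.  165.]
scene dark [372. 229.] 744 lo [664. 140.  50.] hi [761. 184. 164.]
side yellow [257. 292.] 1434 lo [500. 336.   4.] hi [666. 408. 155.]
side blue [271. 163.] 235 lo [818. -10.  90.] hi [857.  32. 141.]
side blue [160. 294.] 204 lo [750. 503.  12.] hi [834. 520.  36.]
side blue [270. 318.] 930 lo [471. 343.   4.] hi [578. 425.  68.]
side red [427. 162.] 618 lo [ 427. -426.    6.] hi [ 539. -333.   67.]
side red [332. 193.] 543 lo [ 609. -112.    3.] hi [720. -45.  42.]
side red [256. 227.] 65 lo [675. 228. 106.] hi [707. 245. 117.]
side red [249. 248.] 680 lo [667. 213.   4.] hi [779. 282.  58.]
side amber [292. 196.] 87 lo [710.  22.  50.] hi [754.  58.  64.]
side dark [355. 161.] 716 lo [ 573. -179.   24.] hi [ 716. -134.  161.]
side dark [279. 222.] 711 lo [605. 168.  29.] hi [740. 204. 163.]
```

View pics/crop1.png

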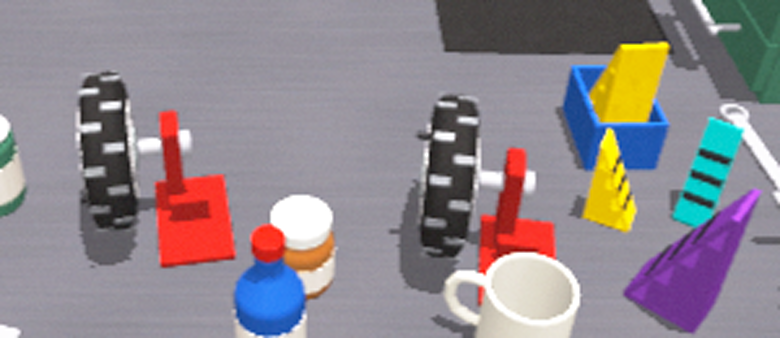

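Crop 1 confirms it: the large striped yellow wedge in the blue bin is the chock, its stripe-free flat base facing away from the robot. The small one outside it is a decoy. Now yaws and centres.

```bash
python3 - <<'E'
from h import *
def rect(q): 
    (c,s,a)=cv2.minAreaRect(q[:,:2].astype(np.float32)); return np.round(c,1),np.round(s,1),round(a,1)
for n in('scene','side'):
    z=np.load(f'/tmp/{n}.npz'); im,P,d=z['im'],z['P'],z['d']
    H,S,V=cv2.split(cv2.cvtColor(im,cv2.COLOR_RGB2HSV)); X,Y,Z=np.moveaxis(P,-1,0)
    red=((H<6)|(H>174))&(S>170); yel=(H>20)&(H<34)&(S>120); blu=(H>100)&(H<125)&(S>130)
    for nm,y0,y1 in(('R',-220,-20),('L',120,310)):
        w=(d>0)&(Y>y0)&(Y<y1)&(X>550)&(X<800)
        q=P[w&red&(Z>4)&(Z<13)&(Y<y1)]; print(n,nm,'plate',len(q),rect(q),q[:,2].mean().round(1))
        q=P[w&(S<90)&(Z>100)&(Z<172)&(Y<(-125 if nm=='R' else 210))&(Y>(-210 if nm=='R' else 130))&(X<790)]
        t=q[q[:,2]>158]; print(' top',len(t),t.mean(0).round(1),t.min(0).round(),t.max(0).round())
        for lo in(100,115,130,145): 
            s=q[(q[:,2]>lo)&(q[:,2]<lo+15)]; print('  slice',lo,len(s),rect(s))
    q=P[blu&(X>440)&(X<620)&(Y>300)&(Y<450)&(Z>60)&(Z<72)]; print(' bin',len(q),rect(q))
    c=(d>0)&yel&(X>440)&(X<600)&(Y>330)&(Y<430)&(Z>70)
    q=P[c]; t=q[q[:,2]>147]; print(' chock',len(q),'top',len(t),t.mean(0).round(1),t.min(0).round(),t.max(0).round())
    for lo in (70,90,110,130): s=q[(q[:,2]>lo)&(q[:,2]<lo+20)]; print('  ',lo,rect(s))
    # plane of the whole visible face by 3-means of normals: PCA residual of full face
    m=q.mean(0);u,sv,vt=np.linalg.svd(q-m,full_matrices=False); print('  plane n',vt[2].round(3),'rms',(sv[2]/len(q)**.5).round(2),m.round(1))
E
```

```text
scene R plate 682 (array([667.6, -87.7]), array([120.8,  73. ]), 10.7) 9.8
 top 211 [ 657.1 -166.4  162.2] [ 618. -186.  158.] [ 686. -145.  167.]
  slice 100 138 (array([ 671.8, -162.4]), array([118. ,  48.8]), 4.8)
  slice 115 153 (array([ 669.3, -164.9]), array([111.2,  49.2]), 10.0)
  slice 130 191 (array([ 657.1, -167.7]), array([120.1,  48. ]), 9.2)
  slice 145 242 (array([ 652. , -166.4]), array([107.5,  41.3]), 9.2)
scene L plate 239 (array([724.4, 241.4]), array([ 72.4, 118. ]), 81.1) 9.6
 top 223 [688.4 169.9 162.1] [651. 150. 158.] [719. 193. 167.]
  slice 100 132 (array([707.3, 168.6]), array([ 52.9, 110.7]), 84.1)
  slice 115 155 (array([682.1, 169.9]), array([ 48.5, 151.7]), 84.4)
  slice 130 205 (array([697.3, 166.6]), array([101.7,  55.8]), 7.3)
  slice 145 270 (array([683.9, 170.8]), array([ 44. , 107.1]), 82.8)
 bin 170 (array([527. , 379.4]), array([114.6,  80.4]), 3.1)
 chock 544 top 75 [561.2 379.4 153.2] [555. 357. 147.] [567. 407. 159.]
   70 (array([555.4, 369.8]), array([63.7, 32.1]), 53.9)
   90 (array([557.7, 373.1]), array([58.7, 29.7]), 61.3)
   110 (arra
[... 726 characters left out ...]
.]
  slice 100 178 (array([678.6, 188.6]), array([152.9,  43. ]), 7.0)
  slice 115 184 (array([679.7, 187.4]), array([151.7,  43. ]), 4.3)
  slice 130 210 (array([679.3, 168.7]), array([ 60.1, 131.5]), 79.9)
  slice 145 295 (array([680.1, 175.3]), array([ 44.1, 105. ]), 80.6)
 bin 230 (array([526.6, 383.5]), array([112.3,  84.5]), 1.8)
 chock 739 top 111 [557.4 383.8 153. ] [549. 357. 147.] [565. 409. 159.]
   70 (array([539.7, 383.4]), array([47.2, 50.2]), 4.4)
   90 (array([534.7, 387. ]), array([58.8, 29.5]), 64.7)
   110 (array([541.8, 384.5]), array([55.7, 27. ]), 76.4)
   130 (array([552.2, 383.1]), array([21.5, 51.3]), 3.9)
  plane n [-0.91   0.154  0.386] rms 6.33 [541.7 387.  114.9]
```

```bash
cat >> h.py <<'E'
def go(x,y,z,yaw):  # prints spin, then shift in the final tool axes (tool pointing down, yaw = world angle of tool x, deg)
    s=manip.observe(); M=R.from_quat(s['eef_rot']).as_matrix(); y0=np.degrees(np.arctan2(M[1,0],M[0,0]))
    sp=np.radians((y0-yaw+180)%360-180); F=R.from_euler('zyx',[yaw,0,0],degrees=True).as_matrix()@np.diag([1,-1,-1])
    d=F.T@(np.array([x,y,z])-s['eef_pos']); print('t',round(s['time'],2),'yaw0',y0.round(2),'tilt',np.degrees(np.arccos(-M[2,2])).round(2),'spin',sp.round(4),'d mm',d.round(1),'rows',np.ceil(np.linalg.norm(d)/41),'grip',round(s['grip_width'],1))
E
python3 -c "
from h import *
go(652,-166,215,10.2)"
```

```text
t 0.1 yaw0 23.25 tilt 0.09 spin 0.2278 d mm [ 476.9 -305.2   34.5] rows 14.0 grip 85.1
```

Call:
step_arm:
  increments:
    - {"spin": 0.114}
    - {"spin": 0.114}
    - {"tx": 0.0318, "ty": -0.0203, "tz": 0.0023}
    - {"tx": 0.0318, "ty": -0.0203, "tz": 0.0023}
    - {"tx": 0.0318, "ty": -0.0203, "tz": 0.0023}
  fingers: 75
  newtons: 30

```text
invalid input
```

Call:
step_arm:
  increments:
    - {"tx": 0.0318, "ty": -0.0203, "tz": 0.0023}
    - {"tx": 0.0318, "ty": -0.0203, "tz": 0.0023}
    - {"tx": 0.0318, "ty": -0.0203, "tz": 0.0023}
    - {"tx": 0.0318, "ty": -0.0203, "tz": 0.0023}
    - {"tx": 0.0318, "ty": -0.0203, "tz": 0.0023}

```text
invalid input
```

Call:
step_arm:
  increments:
    - {"tx": 0.0318, "ty": -0.0203, "tz": 0.0023}
    - {"tx": 0.0318, "ty": -0.0203, "tz": 0.0023}
    - {"tx": 0.0318, "ty": -0.0203, "tz": 0.0023}
    - {"tx": 0.0318, "ty": -0.0203, "tz": 0.0023}
    - {"tx": 0.0318, "ty": -0.0203, "tz": 0.0023}

```text
invalid input
```

Call:
step_arm:
  increments:
    - {"tx": 0.0318, "ty": -0.0203, "tz": 0.0023}
    - {"tx": 0.0318, "ty": -0.0203, "tz": 0.0023}
    - {}
    - {}

```text
invalid input
```

```bash
python3 -c "
from h import *
go(652,-166,215,10.2); print(manip.observe()['contact_force'])
save('wrist','w1.png')"
```

```text
t 0.1 yaw0 23.25 tilt 0.09 spin 0.2278 d mm [ 476.9 -305.2   34.5] rows 14.0 grip 85.1
[ 0.6350735   0.43971636 -0.02247822]
```

View pics/w1.png

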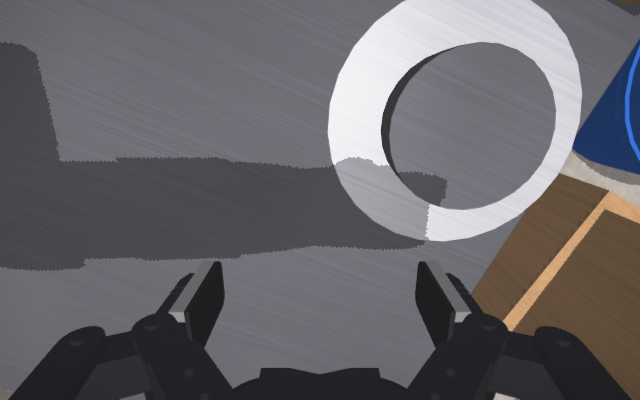

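The picture only shows the start pose, fingers at the bottom of the image, because the moves were refused. The rows probably need all four keys.

Call:
step_arm:
  increments:
    - {"tx": 0, "ty": 0, "tz": 0, "spin": 0.114}
    - {"tx": 0, "ty": 0, "tz": 0, "spin": 0.114}
    - {"tx": 0.0318, "ty": -0.0203, "tz": 0.0023, "spin": 0}
    - {"tx": 0.0318, "ty": -0.0203, "tz": 0.0023, "spin": 0}
    - {"tx": 0.0318, "ty": -0.0203, "tz": 0.0023, "spin": 0}
  fingers: 75
  newtons: 30

```text
time: 0.57
eef_pos: [320.2, -473.7, 242.9]
eef_rot: [0.996, 0.088, -0.0, -0.0]
contact_force: [0.3, -0.5, 0.2]
grip_width: 60.2
```

Call:
step_arm:
  increments:
    - {"tx": 0.0318, "ty": -0.0203, "tz": 0.0023, "spin": 0}
    - {"tx": 0.0318, "ty": -0.0203, "tz": 0.0023, "spin": 0}
    - {"tx": 0.0318, "ty": -0.0203, "tz": 0.0023, "spin": 0}
    - {"tx": 0.0318, "ty": -0.0203, "tz": 0.0023, "spin": 0}
    - {"tx": 0.0318, "ty": -0.0203, "tz": 0.0023, "spin": 0}

```text
time: 0.98
eef_pos: [459.5, -344.9, 231.6]
eef_rot: [0.996, 0.089, -0.0, -0.0]
contact_force: [0.1, -0.3, -0.5]
grip_width: 60.0
```

Call:
step_arm:
  increments:
    - {"tx": 0.0318, "ty": -0.0203, "tz": 0.0023, "spin": 0}
    - {"tx": 0.0318, "ty": -0.0203, "tz": 0.0023, "spin": 0}
    - {"tx": 0.0318, "ty": -0.0203, "tz": 0.0023, "spin": 0}
    - {"tx": 0.0318, "ty": -0.0203, "tz": 0.0023, "spin": 0}
    - {"tx": 0.0318, "ty": -0.0203, "tz": 0.0023, "spin": 0}

```text
time: 1.4
eef_pos: [598.0, -216.8, 220.0]
eef_rot: [0.996, 0.089, -0.0, -0.0]
contact_force: [0.5, -1.4, -0.7]
grip_width: 60.2
```

Call:
step_arm:
  increments:
    - {"tx": 0.0318, "ty": -0.0203, "tz": 0.0023, "spin": 0}
    - {"tx": 0.0318, "ty": -0.0203, "tz": 0.0023, "spin": 0}
    - {"tx": 0, "ty": 0, "tz": 0, "spin": 0}
    - {"tx": 0, "ty": 0, "tz": 0, "spin": 0}

```text
time: 1.73
eef_pos: [653.3, -165.3, 214.6]
eef_rot: [0.996, 0.09, -0.001, -0.0]
contact_force: [-1.0, -1.2, -0.4]
grip_width: 60.1
```

```bash
python3 -c "
from h import *
go(652,-166,150,10.2); print(manip.observe()['contact_force'])
im,d=save('wrist','w2.png');np.savez('/tmp/w2',im=im,P=cloud('wrist',d),d=d)"
```

```text
t 1.73 yaw0 10.38 tilt 0.09 spin 0.0031 d mm [-1.4  0.5 64.6] rows 2.0 grip 60.1
[-0.99273204 -1.15418884 -0.43522119]
```

View pics/w2.png

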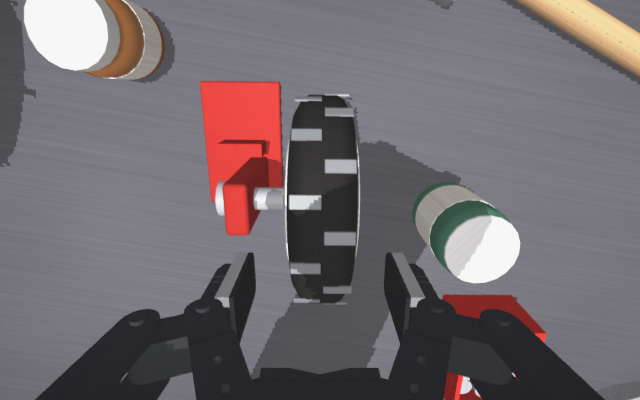

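The tyre (cols 287-358, mid ~322) lies between the pads (247, 393; mid 320) and the wheel is square to the tool. I lower over it, then rock it.

Call:
step_arm:
  increments:
    - {"tx": 0, "ty": 0, "tz": 0.0325, "spin": 0}
    - {"tx": 0, "ty": 0, "tz": 0.0325, "spin": 0}
    - {"tx": 0, "ty": 0, "tz": 0, "spin": 0}

```text
time: 2.03
eef_pos: [647.5, -167.5, 144.6]
eef_rot: [0.996, 0.088, -0.005, -0.002]
contact_force: [-1.8, 0.8, -1.5]
grip_width: 60.6
```

Call:
step_arm:
  increments:
    - {"tx": 0, "ty": 0.004, "tz": 0, "spin": 0}
    - {"tx": 0, "ty": 0.004, "tz": 0, "spin": 0}
    - {"tx": 0, "ty": 0, "tz": 0, "spin": 0}

```text
time: 2.28
eef_pos: [654.9, -176.9, 153.3]
eef_rot: [0.996, 0.088, 0.001, 0.001]
contact_force: [0.3, 0.8, 0.1]
grip_width: 60.2
```

Call:
step_arm:
  increments:
    - {"tx": 0, "ty": 0.002, "tz": 0, "spin": 0}
    - {"tx": 0, "ty": 0, "tz": 0, "spin": 0}

```text
time: 2.45
eef_pos: [655.3, -177.9, 152.7]
eef_rot: [0.996, 0.088, 0.001, 0.001]
contact_force: [-1.7, 0.3, -0.0]
grip_width: 60.1
```

Call:
step_arm:
  increments:
    - {"tx": 0, "ty": 0.002, "tz": 0, "spin": 0}
    - {"tx": 0, "ty": 0, "tz": 0, "spin": 0}

```text
time: 2.62
eef_pos: [655.0, -179.3, 151.5]
eef_rot: [0.996, 0.089, 0.001, 0.0]
contact_force: [0.3, 0.3, -0.6]
grip_width: 60.0
```

Call:
step_arm:
  increments:
    - {"tx": 0, "ty": 0.002, "tz": 0, "spin": 0}
    - {"tx": 0, "ty": 0, "tz": 0, "spin": 0}

```text
time: 2.78
eef_pos: [655.1, -180.4, 151.1]
eef_rot: [0.996, 0.089, 0.0, -0.001]
contact_force: [-1.1, 3.2, 3.0]
grip_width: 60.6
```

Call:
step_arm:
  increments:
    - {"tx": 0, "ty": 0.002, "tz": 0, "spin": 0}
    - {"tx": 0, "ty": 0, "tz": 0, "spin": 0}

```text
time: 2.95
eef_pos: [655.2, -180.7, 151.0]
eef_rot: [0.996, 0.089, 0.0, -0.002]
contact_force: [-1.7, 7.9, 5.0]
grip_width: 60.4
```

Call:
step_arm:
  increments:
    - {"tx": 0, "ty": -0.008, "tz": 0, "spin": 0}
    - {"tx": 0, "ty": -0.008, "tz": 0, "spin": 0}
    - {"tx": 0, "ty": -0.006, "tz": 0, "spin": 0}
    - {"tx": 0, "ty": 0, "tz": 0, "spin": 0}
    - {"tx": 0, "ty": 0, "tz": 0, "spin": 0}

```text
time: 3.37
eef_pos: [651.3, -160.8, 150.7]
eef_rot: [0.996, 0.089, -0.0, 0.0]
contact_force: [0.0, 0.7, 0.1]
grip_width: 60.4
```

Call:
step_arm:
  increments:
    - {"tx": 0, "ty": -0.003, "tz": 0, "spin": 0}
    - {"tx": 0, "ty": 0, "tz": 0, "spin": 0}

```text
time: 3.53
eef_pos: [650.8, -158.2, 150.7]
eef_rot: [0.996, 0.089, -0.0, -0.0]
contact_force: [0.4, -0.3, 0.9]
grip_width: 60.3
```

Call:
step_arm:
  increments:
    - {"tx": 0, "ty": -0.003, "tz": 0, "spin": 0}
    - {"tx": 0, "ty": 0, "tz": 0, "spin": 0}

```text
time: 3.7
eef_pos: [650.4, -155.2, 150.8]
eef_rot: [0.996, 0.089, 0.0, -0.0]
contact_force: [-0.1, -0.0, 0.4]
grip_width: 60.5
```

Call:
step_arm:
  increments:
    - {"tx": 0, "ty": -0.003, "tz": 0, "spin": 0}
    - {"tx": 0, "ty": 0, "tz": 0, "spin": 0}

```text
time: 3.87
eef_pos: [650.0, -153.1, 151.0]
eef_rot: [0.996, 0.089, 0.0, 0.001]
contact_force: [0.6, -3.9, -0.2]
grip_width: 60.2
```

Call:
step_arm:
  increments:
    - {"tx": 0, "ty": -0.002, "tz": 0, "spin": 0}
    - {"tx": 0, "ty": 0, "tz": 0, "spin": 0}

```text
time: 4.03
eef_pos: [650.0, -152.6, 151.0]
eef_rot: [0.996, 0.088, 0.0, 0.002]
contact_force: [1.5, -9.7, -0.6]
grip_width: 60.0
```

Call:
step_arm:
  increments:
    - {"tx": 0, "ty": -0.002, "tz": 0, "spin": 0}
    - {"tx": 0, "ty": 0, "tz": 0, "spin": 0}

```text
time: 4.2
eef_pos: [649.9, -152.3, 151.0]
eef_rot: [0.996, 0.088, 0.0, 0.004]
contact_force: [3.1, -12.6, -2.6]
grip_width: 60.5
```

R has 27 mm of pad travel against a 14 mm gap, which is about 13 mm of play. It is the worn wheel. Second round on each side.

Call:
step_arm:
  increments:
    - {"tx": 0, "ty": 0.01, "tz": 0, "spin": 0}
    - {"tx": 0, "ty": 0.01, "tz": 0, "spin": 0}
    - {"tx": 0, "ty": 0.008, "tz": 0, "spin": 0}
    - {"tx": 0, "ty": 0.005, "tz": 0, "spin": 0}
    - {"tx": 0, "ty": 0, "tz": 0, "spin": 0}

```text
time: 4.62
eef_pos: [654.8, -180.4, 150.6]
eef_rot: [0.996, 0.089, -0.0, -0.002]
contact_force: [-0.5, 3.0, 2.2]
grip_width: 60.5
```

Call:
step_arm:
  increments:
    - {"tx": 0, "ty": 0.002, "tz": 0, "spin": 0}
    - {"tx": 0, "ty": 0, "tz": 0, "spin": 0}

```text
time: 4.78
eef_pos: [654.9, -180.7, 150.7]
eef_rot: [0.996, 0.089, -0.0, -0.003]
contact_force: [-0.9, 8.4, 3.0]
grip_width: 60.5
```

```bash
python3 -c "
from h import *
im,d=save('scene','s2.png');P=cloud('scene',d);X,Y,Z=np.moveaxis(P,-1,0)
np.savez('/tmp/s2',im=im,P=P,d=d)
P0=np.load('/tmp/scene.npz')['P']; im0=np.load('/tmp/scene.npz')['im']
for nm,i,q in(('start',im0,P0),('now',im,P)):
  V=cv2.cvtColor(i,cv2.COLOR_RGB2HSV)[...,2]
  for r in (192,200,215,230,240):
    c=np.where(V[r,215:262]<80)[0]+215; print(nm,r,c.min() if len(c) else None,c.max() if len(c) else None)
"
```

```text
start 192 232 246
start 200 231 247
start 215 231 248
start 230 233 250
start 240 242 252
now 192 215 249
now 200 215 250
now 215 229 246
now 230 232 250
now 240 242 255
```

Call:
step_arm:
  increments:
    - {"tx": 0, "ty": -0.01, "tz": 0, "spin": 0}
    - {"tx": 0, "ty": -0.01, "tz": 0, "spin": 0}
    - {"tx": 0, "ty": -0.008, "tz": 0, "spin": 0}
    - {"tx": 0, "ty": -0.006, "tz": 0, "spin": 0}
    - {"tx": 0, "ty": -0.001, "tz": 0, "spin": 0}

```text
time: 5.25
eef_pos: [649.9, -152.0, 151.1]
eef_rot: [0.996, 0.088, 0.0, 0.005]
contact_force: [3.5, -16.0, -2.9]
grip_width: 60.0
```

Call:
step_arm:
  increments:
    - {"tx": 0, "ty": 0, "tz": 0, "spin": 0}
    - {"tx": 0, "ty": 0, "tz": 0, "spin": 0}

```text
time: 5.42
eef_pos: [650.0, -152.2, 151.2]
eef_rot: [0.996, 0.088, 0.001, 0.004]
contact_force: [3.3, -13.7, -1.9]
grip_width: 60.0
```

```bash
python3 -c "
from h import *
im,d=save('scene','s3.png'); a=np.load('/tmp/s2.npz')['im'][165:275,200:310]
o=np.hstack([cv2.resize(i,None,fx=3.6,fy=3.6,interpolation=cv2.INTER_CUBIC) for i in (a,im[165:275,200:310])])
cv2.imwrite('pics/rock.png',o[:,:,::-1])
"
```

```text
(no output)
```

View pics/rock.png

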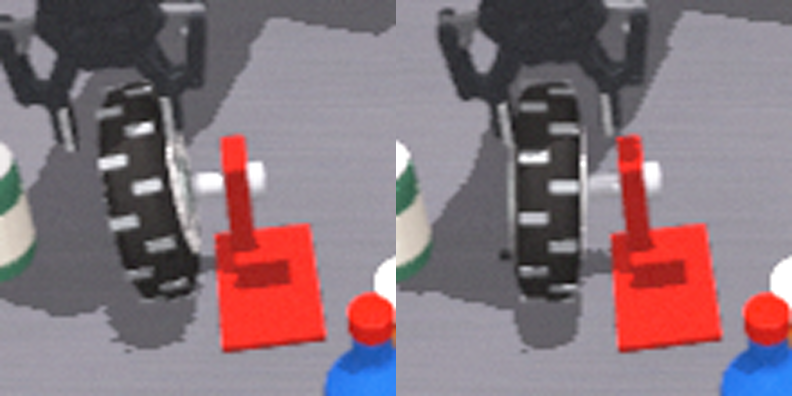

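Left panel: the tyre leans clearly away from the post. Right panel: it is over towards the post (own yaw makes that look upright). I recentre the wheel, lift off, and head for the bin.

Call:
step_arm:
  increments:
    - {"tx": 0, "ty": 0.012, "tz": 0, "spin": 0}
    - {"tx": 0, "ty": 0.01, "tz": 0, "spin": 0}
    - {"tx": 0, "ty": 0, "tz": 0, "spin": 0}
    - {"tx": 0, "ty": -0.006, "tz": 0, "spin": 0}
    - {"tx": 0, "ty": 0, "tz": 0, "spin": 0}

```text
time: 5.88
eef_pos: [651.5, -163.0, 150.5]
eef_rot: [0.996, 0.089, -0.0, -0.001]
contact_force: [-0.7, -0.6, -0.1]
grip_width: 60.0
```

Call:
step_arm:
  increments:
    - {"tx": 0, "ty": 0, "tz": -0.04, "spin": 0}
    - {"tx": 0, "ty": 0, "tz": -0.04, "spin": 0}
    - {"tx": 0, "ty": 0, "tz": -0.04, "spin": 0.089}
    - {"tx": 0, "ty": 0, "tz": -0.03, "spin": 0.089}
    - {"tx": 0, "ty": 0, "tz": 0, "spin": 0}
  fingers: 0

```text
time: 6.3
eef_pos: [654.5, -163.9, 309.0]
eef_rot: [1.0, -0.001, 0.005, 0.001]
contact_force: [-0.3, 0.1, 1.0]
grip_width: 85.2
```

```bash
python3 -c "
from h import *
go(470,381,300,0)"
```

```text
t 6.3 yaw0 -0.16 tilt 0.63 spin -0.0029 d mm [-184.5 -544.9    9. ] rows 15.0 grip 85.2
```

Call:
step_arm:
  increments:
    - {"tx": -0.0123, "ty": -0.0363, "tz": 0, "spin": 0}
    - {"tx": -0.0123, "ty": -0.0363, "tz": 0, "spin": 0}
    - {"tx": -0.0123, "ty": -0.0363, "tz": 0, "spin": 0}
    - {"tx": -0.0123, "ty": -0.0363, "tz": 0, "spin": 0}
    - {"tx": -0.0123, "ty": -0.0363, "tz": 0, "spin": 0}

```text
time: 6.72
eef_pos: [589.3, 12.5, 300.7]
eef_rot: [1.0, 0.008, -0.0, -0.004]
contact_force: [0.4, 0.1, 0.2]
grip_width: 85.4
```

Call:
step_arm:
  increments:
    - {"tx": -0.0123, "ty": -0.0363, "tz": 0, "spin": 0}
    - {"tx": -0.0123, "ty": -0.0363, "tz": 0, "spin": 0}
    - {"tx": -0.0123, "ty": -0.0363, "tz": 0, "spin": 0}
    - {"tx": -0.0123, "ty": -0.0363, "tz": 0, "spin": 0}
    - {"tx": -0.0123, "ty": -0.0363, "tz": 0, "spin": 0}

```text
time: 7.13
eef_pos: [523.8, 103.0, 307.2]
eef_rot: [0.996, 0.073, -0.004, -0.041]
contact_force: [0.2, -0.6, 0.8]
grip_width: 85.6
```

Call:
step_arm:
  increments:
    - {"tx": -0.0123, "ty": -0.0363, "tz": 0, "spin": 0}
    - {"tx": -0.0123, "ty": -0.0363, "tz": 0, "spin": 0}
    - {"tx": -0.0123, "ty": -0.0363, "tz": 0, "spin": 0}
    - {"tx": -0.0123, "ty": -0.0363, "tz": 0, "spin": 0}
    - {"tx": -0.0123, "ty": -0.0363, "tz": 0, "spin": 0}

```text
time: 7.55
eef_pos: [448.4, 177.9, 327.7]
eef_rot: [0.987, 0.136, -0.012, -0.079]
contact_force: [0.4, -0.4, 0.3]
grip_width: 85.2
```

Call:
step_arm:
  increments:
    - {"tx": 0, "ty": 0, "tz": 0, "spin": 0}
    - {"tx": 0, "ty": 0, "tz": 0, "spin": 0}
    - {"tx": 0, "ty": 0, "tz": 0, "spin": 0}

```text
time: 7.8
eef_pos: [450.0, 176.8, 327.6]
eef_rot: [0.988, 0.135, -0.012, -0.079]
contact_force: [-0.2, -0.4, 0.1]
grip_width: 85.5
```

```bash
python3 - <<'E'
from h import *
C=pose('wrist')
im,d=save('wrist','w3.png'); P=cloud('wrist',d); np.savez('/tmp/w3',im=im,P=P,d=d)
H,S,V=cv2.split(cv2.cvtColor(im,cv2.COLOR_RGB2HSV)); X,Y,Z=np.moveaxis(P,-1,0)
yel=(H>20)&(H<34)&(S>120)&(X>440)&(X<600)&(Y>320)&(Y<440)&(d>0)
for lo,hi in((148,165),(135,148),(120,135),(100,120),(80,100)):
    q=P[yel&(Z>lo)&(Z<hi)]
    if len(q)>20: print(lo,len(q),q.mean(0).round(1),q.min(0).round(1),q.max(0).round(1),cv2.minAreaRect(q[:,:2].astype(np.float32)))
q=P[yel&(Z>75)&(Z<145)]; m=q.mean(0); n=np.linalg.svd(q-m,full_matrices=False)[2][2]; print('slope n',n.round(3),'yaw',np.degrees(np.arctan2(n[1],n[0])).round(1))
blu=(H>100)&(H<125)&(S>130)&(Z>55)&(Z<75)&(d>0)&(X<620)&(X>420); print('bin',cv2.minAreaRect(P[blu][:,:2].astype(np.float32)))
go(553,381,210,0)
E
```

```text
135 408 [550.8 374.3 140.3] [545.6 356.6 135. ] [559.4 406.7 147.6] ((548.2388916015625, 381.018310546875), (10.347527503967285, 50.68721008300781), 14.242820739746094)
120 586 [545.8 377.2 127.5] [538.2 356.1 120. ] [562.4 406.8 135. ] ((544.6831665039062, 379.6353454589844), (19.79814338684082, 53.095157623291016), 18.462419509887695)
100 634 [545.1 368.5 111.1] [529.4 355.6 100.1] [563.4 406.4 120. ] ((546.2615966796875, 381.6356201171875), (30.814191818237305, 50.8763427734375), 4.09758186340332)
80 695 [535.7 371.2  90.6] [520.4 354.8  80.1] [563.4 405.8 100. ] ((541.8587646484375, 381.234375), (39.15593719482422, 51.31788635253906), 4.711039066314697)
slope n [-0.87  -0.382  0.311] yaw -156.3
bin ((525.0301513671875, 382.25396728515625), (107.96515655517578, 81.57592010498047), 1.760846734046936)
t 7.85 yaw0 15.6 tilt 9.13 spin 0.2722 d mm [ 102.9 -204.4  117.4] rows 7.0 grip 85.4
```

View pics/w3.png

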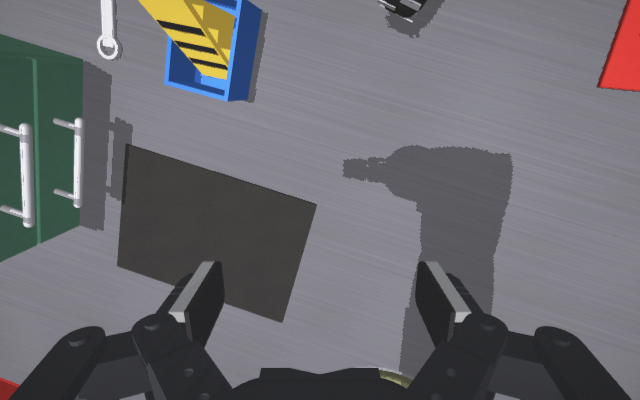

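The arm did not get there and it is tilted 9 degrees, so I check the joints.

```bash
python3 -c "
from h import *
s=manip.observe();print(s['joint_pos'].round(3),s['eef_pos'].round(1),R.from_quat(s['eef_rot']).as_matrix().round(3))"
```

```text
[ 0.271  0.069 -0.181  1.323  0.159  3.141] [450.1 176.6 327.4] [[ 0.963  0.265 -0.044]
 [ 0.269 -0.951  0.152]
 [-0.002 -0.159 -0.987]]
```

q6 is at its 3.14 limit, so the grasp needs the half-turned yaw (~180). I spin back and check the tilt.

Call:
step_arm:
  increments:
    - {"tx": 0, "ty": 0, "tz": 0, "spin": -0.12}
    - {"tx": 0, "ty": 0, "tz": 0, "spin": -0.12}
    - {"tx": 0, "ty": 0, "tz": 0, "spin": -0.12}
    - {"tx": 0, "ty": 0, "tz": 0, "spin": -0.12}
    - {"tx": 0, "ty": 0, "tz": 0, "spin": -0.12}

```text
time: 8.27
eef_pos: [450.4, 176.2, 327.2]
eef_rot: [0.903, 0.423, 0.012, -0.079]
contact_force: [0.7, -0.8, 0.3]
grip_width: 85.5
```

```bash
python3 -c "
from h import *
s=manip.observe();print(s['joint_pos'].round(3),s['eef_pos'].round(1),R.from_quat(s['eef_rot']).as_matrix().round(3)); go(553,381,210,180)"
```

```text
[ 0.27   0.07  -0.18   1.323  0.159  2.535] [450.4 176.2 327.2] [[ 0.641  0.766 -0.045]
 [ 0.762 -0.629  0.152]
 [ 0.088 -0.132 -0.987]]
t 8.27 yaw0 49.91 tilt 9.14 spin -2.2705 d mm [-102.6  204.8  117.2] rows 7.0 grip 85.5
```

Call:
step_arm:
  increments:
    - {"tx": 0, "ty": 0, "tz": 0, "spin": -0.124}
    - {"tx": 0, "ty": 0, "tz": 0, "spin": -0.124}
    - {"tx": 0, "ty": 0, "tz": 0, "spin": -0.124}
    - {"tx": 0, "ty": 0, "tz": 0, "spin": -0.124}
    - {"tx": 0, "ty": 0, "tz": 0, "spin": -0.124}

```text
time: 8.68
eef_pos: [450.4, 176.2, 327.2]
eef_rot: [0.73, 0.678, 0.035, -0.071]
contact_force: [0.4, 0.4, 0.6]
grip_width: 85.2
```

Call:
step_arm:
  increments:
    - {"tx": 0, "ty": 0, "tz": 0, "spin": -0.124}
    - {"tx": 0, "ty": 0, "tz": 0, "spin": -0.124}
    - {"tx": 0, "ty": 0, "tz": 0, "spin": -0.124}
    - {"tx": 0, "ty": 0, "tz": 0, "spin": -0.124}
    - {"tx": 0, "ty": 0, "tz": 0, "spin": -0.124}

```text
time: 9.1
eef_pos: [450.4, 176.2, 327.2]
eef_rot: [0.489, 0.869, 0.056, -0.057]
contact_force: [0.2, -0.0, 0.3]
grip_width: 85.5
```

Call:
step_arm:
  increments:
    - {"tx": 0, "ty": 0, "tz": 0, "spin": -0.124}
    - {"tx": 0, "ty": 0, "tz": 0, "spin": -0.124}
    - {"tx": 0, "ty": 0, "tz": 0, "spin": -0.124}
    - {"tx": 0, "ty": 0, "tz": 0, "spin": -0.124}
    - {"tx": 0, "ty": 0, "tz": 0, "spin": -0.124}

```text
time: 9.52
eef_pos: [450.4, 176.2, 327.2]
eef_rot: [0.2, 0.977, 0.07, -0.037]
contact_force: [-0.2, 0.2, 0.6]
grip_width: 85.7
```

Call:
step_arm:
  increments:
    - {"tx": 0, "ty": 0, "tz": 0, "spin": -0.124}
    - {"tx": 0, "ty": 0, "tz": 0, "spin": -0.124}
    - {"tx": 0, "ty": 0, "tz": 0, "spin": -0.124}
    - {"tx": 0, "ty": 0, "tz": 0, "spin": -0.124}
    - {"tx": 0, "ty": 0, "tz": 0, "spin": -0.124}

```text
time: 9.93
eef_pos: [450.4, 176.2, 327.2]
eef_rot: [-0.107, 0.991, 0.078, -0.014]
contact_force: [-0.4, 0.5, 0.5]
grip_width: 85.4
```

Call:
step_arm:
  increments:
    - {"tx": 0, "ty": 0, "tz": 0, "spin": -0.124}
    - {"tx": 0, "ty": 0, "tz": 0, "spin": -0.124}
    - {"tx": 0, "ty": 0, "tz": 0, "spin": -0.124}
    - {"tx": 0, "ty": 0, "tz": 0, "spin": -0.124}
    - {"tx": 0, "ty": 0, "tz": 0, "spin": -0.124}

```text
time: 10.35
eef_pos: [450.4, 176.2, 327.2]
eef_rot: [-0.404, 0.911, 0.079, 0.01]
contact_force: [-0.2, -0.2, 0.1]
grip_width: 85.1
```

Call:
step_arm:
  increments:
    - {"tx": 0, "ty": 0, "tz": 0, "spin": -0.124}
    - {"tx": 0, "ty": 0, "tz": 0, "spin": -0.124}
    - {"tx": 0, "ty": 0, "tz": 0, "spin": -0.124}
    - {"tx": 0, "ty": 0, "tz": 0, "spin": -0.124}
    - {"tx": 0, "ty": 0, "tz": 0, "spin": -0.124}

```text
time: 10.77
eef_pos: [450.4, 176.2, 327.2]
eef_rot: [-0.663, 0.744, 0.072, 0.034]
contact_force: [-0.3, 0.6, -0.1]
grip_width: 85.5
```

Call:
step_arm:
  increments:
    - {"tx": 0, "ty": 0, "tz": 0, "spin": -0.124}
    - {"tx": 0, "ty": 0, "tz": 0, "spin": -0.124}
    - {"tx": 0, "ty": 0, "tz": 0, "spin": -0.124}
    - {"tx": 0, "ty": 0, "tz": 0, "spin": -0.124}
    - {"tx": 0, "ty": 0, "tz": 0, "spin": -0.124}

```text
time: 11.18
eef_pos: [450.4, 176.2, 327.2]
eef_rot: [0.859, -0.507, -0.058, -0.054]
contact_force: [0.6, -0.6, 0.7]
grip_width: 85.2
```

Call:
step_arm:
  increments:
    - {"tx": 0, "ty": 0, "tz": 0, "spin": -0.124}
    - {"tx": 0, "ty": 0, "tz": 0, "spin": -0.124}
    - {"tx": 0, "ty": 0, "tz": 0, "spin": -0.124}
    - {"tx": 0, "ty": 0, "tz": 0, "spin": -0.124}
    - {"tx": 0, "ty": 0, "tz": 0, "spin": -0.124}

```text
time: 11.6
eef_pos: [450.4, 176.2, 327.1]
eef_rot: [0.972, -0.22, -0.039, -0.069]
contact_force: [-0.2, -0.5, -0.1]
grip_width: 85.6
```

Call:
step_arm:
  increments:
    - {"tx": 0, "ty": 0, "tz": 0, "spin": -0.124}
    - {"tx": 0, "ty": 0, "tz": 0, "spin": -0.124}
    - {"tx": 0, "ty": 0, "tz": 0, "spin": -0.124}
    - {"tx": 0, "ty": 0, "tz": 0, "spin": -0.124}
    - {"tx": 0, "ty": 0, "tz": 0, "spin": -0.08}

```text
time: 12.02
eef_pos: [450.4, 176.2, 327.2]
eef_rot: [0.995, 0.065, -0.018, -0.078]
contact_force: [-0.1, 0.1, -0.3]
grip_width: 85.3
```

Call:
step_arm:
  increments:
    - {"tx": 0, "ty": 0, "tz": 0, "spin": -0.12}
    - {"tx": 0, "ty": 0, "tz": 0, "spin": -0.1}
    - {"tx": 0, "ty": 0, "tz": 0, "spin": 0}

```text
time: 12.27
eef_pos: [444.1, 195.4, 327.4]
eef_rot: [0.985, 0.16, -0.007, -0.072]
contact_force: [0.1, 1.2, -0.8]
grip_width: 85.6
```

```bash
python3 -c "
from h import *
s=manip.observe();print(s['joint_pos'].round(3),s['eef_pos'].round(1)); go(553,381,210,180)"
```

```text
[ 0.322  0.063 -0.186  1.312  0.144 -3.14 ] [444.1 195.4 327.4]
t 12.27 yaw0 18.38 tilt 8.29 spin -2.8208 d mm [-108.9  185.6  117.4] rows 6.0 grip 85.6
```

Call:
step_arm:
  increments:
    - {"tx": 0, "ty": 0.036, "tz": 0, "spin": 0}
    - {"tx": 0, "ty": 0.036, "tz": 0, "spin": 0}
    - {"tx": 0, "ty": 0.036, "tz": 0, "spin": 0}
    - {"tx": 0, "ty": 0.036, "tz": 0, "spin": 0}
    - {"tx": 0, "ty": 0.036, "tz": 0, "spin": 0}

```text
time: 12.68
eef_pos: [469.4, 110.5, 306.8]
eef_rot: [0.995, 0.095, 0.001, -0.031]
contact_force: [0.1, -0.3, 0.6]
grip_width: 85.3
```

```bash
python3 -c "
from h import *
s=manip.observe();print(s['joint_pos'].round(3),s['eef_pos'].round(1)); go(553,381,210,180)"
```

```text
[ 0.191  0.066 -0.223  1.274  0.062 -3.141] [469.4 110.5 306.8]
t 12.68 yaw0 10.89 tilt 3.57 spin -2.9515 d mm [-83.6 270.5  96.8] rows 8.0 grip 85.3
```

Call:
step_arm:
  increments:
    - {"tx": 0, "ty": 0.036, "tz": 0, "spin": 0}
    - {"tx": 0, "ty": 0.036, "tz": 0, "spin": 0}
    - {"tx": 0, "ty": 0.036, "tz": 0, "spin": 0}
    - {"tx": 0, "ty": 0, "tz": 0, "spin": 0}
    - {"tx": 0, "ty": 0, "tz": 0, "spin": 0}

```text
time: 13.1
eef_pos: [479.1, 61.0, 302.0]
eef_rot: [0.998, 0.058, 0.003, -0.008]
contact_force: [0.6, 0.2, -0.4]
grip_width: 85.2
```

```bash
python3 -c "
from h import *
s=manip.observe();print(s['joint_pos'].round(4),s['eef_pos'].round(1)); go(553,381,210,180)"
```

```text
[ 0.1167  0.0694 -0.2289  1.2652  0.0155 -3.1406] [479.1  61.  302. ]
t 13.1 yaw0 6.63 tilt 0.98 spin -3.0259 d mm [-73.9 320.   92. ] rows 9.0 grip 85.2
```

Call:
step_arm:
  increments:
    - {"tx": 0, "ty": 0.034, "tz": 0, "spin": 0}
    - {"tx": 0, "ty": 0, "tz": 0, "spin": 0}
    - {"tx": 0, "ty": 0, "tz": 0, "spin": 0.124}
    - {"tx": 0, "ty": 0, "tz": 0, "spin": 0.124}
    - {"tx": 0, "ty": 0, "tz": 0, "spin": 0.124}

```text
time: 13.52
eef_pos: [481.4, 46.6, 301.9]
eef_rot: [0.99, -0.141, 0.004, -0.001]
contact_force: [-0.1, 0.2, 0.6]
grip_width: 85.1
```

Call:
step_arm:
  increments:
    - {"tx": 0, "ty": 0, "tz": 0, "spin": 0.124}
    - {"tx": 0, "ty": 0, "tz": 0, "spin": 0.124}
    - {"tx": 0, "ty": 0, "tz": 0, "spin": 0.124}
    - {"tx": 0, "ty": 0, "tz": 0, "spin": 0.124}
    - {"tx": 0, "ty": 0, "tz": 0, "spin": 0.124}

```text
time: 13.93
eef_pos: [481.4, 46.8, 302.0]
eef_rot: [0.9, -0.436, 0.003, -0.002]
contact_force: [0.4, 0.6, -1.1]
grip_width: 85.5
```

Call:
step_arm:
  increments:
    - {"tx": 0, "ty": 0, "tz": 0, "spin": 0.124}
    - {"tx": 0, "ty": 0, "tz": 0, "spin": 0.124}
    - {"tx": 0, "ty": 0, "tz": 0, "spin": 0.124}
    - {"tx": 0, "ty": 0, "tz": 0, "spin": 0.124}
    - {"tx": 0, "ty": 0, "tz": 0, "spin": 0.124}

```text
time: 14.35
eef_pos: [481.4, 46.8, 301.9]
eef_rot: [0.724, -0.69, 0.002, -0.003]
contact_force: [0.8, -0.2, -0.6]
grip_width: 85.7
```

Call:
step_arm:
  increments:
    - {"tx": 0, "ty": 0, "tz": 0, "spin": 0.124}
    - {"tx": 0, "ty": 0, "tz": 0, "spin": 0.124}
    - {"tx": 0, "ty": 0, "tz": 0, "spin": 0.124}
    - {"tx": 0, "ty": 0, "tz": 0, "spin": 0.124}
    - {"tx": 0, "ty": 0, "tz": 0, "spin": 0.124}

```text
time: 14.77
eef_pos: [481.4, 46.8, 301.9]
eef_rot: [-0.479, 0.878, -0.001, 0.004]
contact_force: [-0.7, -0.3, -0.0]
grip_width: 85.2
```

Call:
step_arm:
  increments:
    - {"tx": 0, "ty": 0, "tz": 0, "spin": 0.124}
    - {"tx": 0, "ty": 0, "tz": 0, "spin": 0.124}
    - {"tx": 0, "ty": 0, "tz": 0, "spin": 0.124}
    - {"tx": 0, "ty": 0, "tz": 0, "spin": 0.124}
    - {"tx": 0, "ty": 0, "tz": 0, "spin": 0.124}

```text
time: 15.18
eef_pos: [481.4, 46.8, 302.0]
eef_rot: [-0.188, 0.982, -0.0, 0.004]
contact_force: [-0.0, -0.4, 0.3]
grip_width: 85.3
```

Call:
step_arm:
  increments:
    - {"tx": 0, "ty": 0, "tz": 0, "spin": 0.06}
    - {"tx": 0, "ty": 0, "tz": 0, "spin": 0}

```text
time: 15.35
eef_pos: [481.4, 46.8, 301.9]
eef_rot: [-0.161, 0.987, -0.0, 0.004]
contact_force: [-0.8, -0.8, -0.6]
grip_width: 85.4
```

```bash
python3 -c "
from h import *
s=manip.observe();print(s['joint_pos'].round(4),s['eef_pos'].round(1)); go(553,381,230,183.5)"
```

```text
[ 9.6600e-02  7.0200e-02 -2.2820e-01  1.2645e+00  4.0000e-04 -2.2720e-01] [481.4  46.8 301.9]
t 15.35 yaw0 -161.45 tilt 0.46 spin 0.2627 d mm [-91.9 329.3  71.9] rows 9.0 grip 85.4
```

Call:
step_arm:
  increments:
    - {"tx": 0, "ty": 0, "tz": 0, "spin": 0.088}
    - {"tx": 0, "ty": 0, "tz": 0, "spin": 0.088}
    - {"tx": 0, "ty": 0, "tz": 0, "spin": 0.087}
    - {"tx": -0.0102, "ty": 0.0366, "tz": 0, "spin": 0}
    - {"tx": -0.0102, "ty": 0.0366, "tz": 0, "spin": 0}

```text
time: 15.77
eef_pos: [497.4, 120.5, 302.5]
eef_rot: [-0.03, 1.0, 0.0, 0.004]
contact_force: [0.9, -0.0, 0.7]
grip_width: 85.0
```

Call:
step_arm:
  increments:
    - {"tx": -0.0102, "ty": 0.0366, "tz": 0.01, "spin": 0}
    - {"tx": -0.0102, "ty": 0.0366, "tz": 0.01, "spin": 0}
    - {"tx": -0.0102, "ty": 0.0366, "tz": 0.01, "spin": 0}
    - {"tx": -0.0102, "ty": 0.0366, "tz": 0.01, "spin": 0}
    - {"tx": -0.0102, "ty": 0.0366, "tz": 0.01, "spin": 0}

```text
time: 16.18
eef_pos: [537.2, 308.9, 252.1]
eef_rot: [-0.032, 0.999, 0.0, 0.004]
contact_force: [1.4, 0.5, 1.2]
grip_width: 85.5
```

Call:
step_arm:
  increments:
    - {"tx": -0.0102, "ty": 0.0366, "tz": 0.01, "spin": 0}
    - {"tx": -0.0102, "ty": 0.0366, "tz": 0.01, "spin": 0}
    - {"tx": 0, "ty": 0, "tz": 0, "spin": 0}
    - {"tx": 0, "ty": 0, "tz": 0, "spin": 0}

```text
time: 16.52
eef_pos: [552.4, 382.8, 230.7]
eef_rot: [-0.033, 0.999, -0.0, 0.003]
contact_force: [-0.5, -0.6, 0.1]
grip_width: 85.5
```

```bash
python3 - <<'E'
from h import *
s=manip.observe();print(s['joint_pos'].round(3))
C=pose('wrist'); im,d=save('wrist','w4.png'); P=cloud('wrist',d)
H,S,V=cv2.split(cv2.cvtColor(im,cv2.COLOR_RGB2HSV)); X,Y,Z=np.moveaxis(P,-1,0)
yel=(H>20)&(H<34)&(S>100)&(X>440)&(X<600)&(Y>320)&(Y<440)&(d>0)
for lo,hi in((148,165),(120,148),(100,120),(80,100)):
    q=P[yel&(Z>lo)&(Z<hi)]
    if len(q)>20: print(lo,len(q),q.mean(0).round(1),q.min(0).round(1),q.max(0).round(1),cv2.minAreaRect(q[:,:2].astype(np.float32)))
go(553,381,115,183.5)
E
```

```text
[ 0.608  0.456  0.114  1.225 -0.004  0.541]
148 1326 [557.  382.2 153.4] [550.9 357.1 148. ] [563.8 407.3 157.3] ((557.26025390625, 382.1769714355469), (10.577980041503906, 49.9770622253418), 3.84991717338562)
120 2165 [547.1 381.3 134.7] [538.2 356.2 120. ] [555.5 406.  148. ] ((546.8723754882812, 381.31658935546875), (14.214936256408691, 49.695011138916016), 3.9308717250823975)
100 653 [536.3 381.4 111.5] [529.2 355.6 100. ] [542.7 405.6 120. ] ((535.9862670898438, 380.52264404296875), (11.21509838104248, 49.78219985961914), 3.9890763759613037)
80 913 [527.3 379.8  91.4] [520.1 354.8  80. ] [532.9 404.7 100. ] ((527.1365966796875, 379.8163146972656), (10.580020904541016, 49.489017486572266), 4.5151214599609375)
t 16.57 yaw0 -176.28 tilt 0.37 spin 0.0038 d mm [ -0.4  -0.6 116.8] rows 3.0 grip 85.6
```

View pics/w4.png

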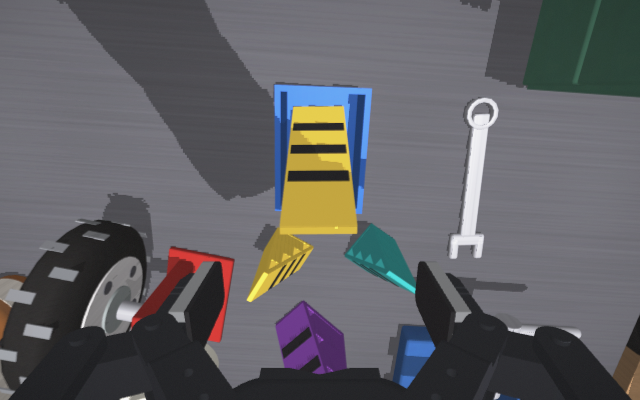

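Picture 8 shows the big chock in the bin between the open pads: tip edge at (318,230), pads at 215 and 427, yaw 3.9 degrees. Down and grip.

Call:
step_arm:
  increments:
    - {"tx": 0, "ty": 0, "tz": 0.039, "spin": 0}
    - {"tx": 0, "ty": 0, "tz": 0.039, "spin": 0}
    - {"tx": 0, "ty": 0, "tz": 0.038, "spin": 0}
    - {"tx": 0, "ty": 0, "tz": 0, "spin": 0}
    - {"tx": 0, "ty": 0, "tz": 0, "spin": 0}

```text
time: 16.98
eef_pos: [552.7, 379.1, 116.1]
eef_rot: [-0.031, 1.0, -0.001, 0.002]
contact_force: [-0.3, 0.5, 0.9]
grip_width: 85.2
```

Call:
step_arm:
  increments:
    - {"tx": 0, "ty": 0, "tz": 0, "spin": 0}
    - {"tx": 0, "ty": 0, "tz": 0, "spin": 0}
    - {"tx": 0, "ty": 0, "tz": 0, "spin": 0}
    - {"tx": 0, "ty": 0, "tz": 0, "spin": 0}
    - {"tx": 0, "ty": 0, "tz": 0, "spin": 0}
  fingers: 255
  newtons: 60

```text
time: 17.4
eef_pos: [556.1, 382.5, 120.4]
eef_rot: [-0.031, 0.999, 0.002, 0.006]
contact_force: [0.6, 0.1, 6.4]
grip_width: 49.1
```

Call:
step_arm:
  increments:
    - {"tx": 0, "ty": 0, "tz": 0, "spin": 0}
    - {"tx": 0, "ty": 0, "tz": 0, "spin": 0}

```text
time: 17.57
eef_pos: [556.1, 382.5, 120.4]
eef_rot: [-0.031, 0.999, 0.002, 0.006]
contact_force: [0.1, -0.3, 6.8]
grip_width: 49.2
```

Gripped (49 mm). I lift and carry it to the clear spot in front of wheel R.

Call:
step_arm:
  increments:
    - {"tx": 0, "ty": 0, "tz": -0.02, "spin": 0}
    - {"tx": 0, "ty": 0, "tz": -0.03, "spin": 0}
    - {"tx": 0, "ty": 0, "tz": -0.03, "spin": 0}
    - {"tx": 0, "ty": 0, "tz": -0.025, "spin": 0}
    - {"tx": 0, "ty": 0, "tz": 0, "spin": 0}

```text
time: 17.98
eef_pos: [555.9, 383.1, 229.5]
eef_rot: [-0.031, 0.999, 0.003, 0.008]
contact_force: [0.7, 0.7, -2.8]
grip_width: 49.6
```

```bash
python3 -c "
from h import *
go(417,-210,225,190.4);print(manip.observe()['contact_force'])"
```

```text
t 17.98 yaw0 -176.44 tilt 1.03 spin -0.1194 d mm [ 243.7 -558.3    4.5] rows 15.0 grip 49.6
[ 0.72016691  0.72310602 -2.83399953]
```

Call:
step_arm:
  increments:
    - {"tx": 0, "ty": 0, "tz": 0, "spin": -0.06}
    - {"tx": 0, "ty": 0, "tz": 0, "spin": -0.06}
    - {"tx": 0.0068, "ty": -0.0155, "tz": 0, "spin": 0}
    - {"tx": 0.0136, "ty": -0.0311, "tz": 0, "spin": 0}
    - {"tx": 0.0136, "ty": -0.0311, "tz": 0, "spin": 0}

```text
time: 18.4
eef_pos: [533.3, 298.4, 220.6]
eef_rot: [-0.092, 0.996, 0.0, 0.004]
contact_force: [0.0, -0.9, -2.9]
grip_width: 49.1
```

Call:
step_arm:
  increments:
    - {"tx": 0.0136, "ty": -0.0311, "tz": 0, "spin": 0}
    - {"tx": 0.0136, "ty": -0.0311, "tz": 0, "spin": 0}
    - {"tx": 0.0136, "ty": -0.0311, "tz": 0, "spin": 0}
    - {"tx": 0.0136, "ty": -0.0311, "tz": 0, "spin": 0}
    - {"tx": 0.0136, "ty": -0.0311, "tz": 0, "spin": 0}

```text
time: 18.82
eef_pos: [494.2, 131.9, 220.8]
eef_rot: [-0.091, 0.996, 0.0, 0.004]
contact_force: [1.1, -1.5, -3.3]
grip_width: 49.5
```

Call:
step_arm:
  increments:
    - {"tx": 0.0136, "ty": -0.0311, "tz": 0, "spin": 0}
    - {"tx": 0.0136, "ty": -0.0311, "tz": 0, "spin": 0}
    - {"tx": 0.0136, "ty": -0.0311, "tz": 0, "spin": 0}
    - {"tx": 0.0136, "ty": -0.0311, "tz": 0, "spin": 0}
    - {"tx": 0.0136, "ty": -0.0311, "tz": 0, "spin": 0}

```text
time: 19.23
eef_pos: [455.5, -33.2, 220.4]
eef_rot: [-0.091, 0.996, 0.0, 0.004]
contact_force: [0.8, 0.5, -2.5]
grip_width: 49.3
```

Call:
step_arm:
  increments:
    - {"tx": 0.0136, "ty": -0.0311, "tz": 0, "spin": 0}
    - {"tx": 0.0136, "ty": -0.0311, "tz": 0, "spin": 0}
    - {"tx": 0.0136, "ty": -0.0311, "tz": 0, "spin": 0}
    - {"tx": 0.0136, "ty": -0.0311, "tz": 0, "spin": 0}
    - {"tx": 0.0136, "ty": -0.0311, "tz": 0, "spin": 0}

```text
time: 19.65
eef_pos: [416.7, -198.5, 220.0]
eef_rot: [-0.091, 0.996, 0.0, 0.004]
contact_force: [0.4, -0.1, -3.5]
grip_width: 49.0
```

Call:
step_arm:
  increments:
    - {"tx": 0.0068, "ty": -0.0155, "tz": 0, "spin": 0}
    - {"tx": 0, "ty": 0, "tz": 0, "spin": 0}
    - {"tx": 0, "ty": 0, "tz": 0, "spin": 0}
    - {"tx": 0, "ty": 0, "tz": 0, "spin": 0}

```text
time: 19.98
eef_pos: [413.5, -213.0, 219.8]
eef_rot: [-0.091, 0.996, 0.001, 0.004]
contact_force: [0.2, 0.4, -3.9]
grip_width: 49.0
```

```bash
python3 - <<'E'
from h import *
go(417,-210,116.5,190.4);s=manip.observe();print(s['joint_pos'].round(3),s['contact_force'])
for n in('side','scene'):
    im,d=viewer.grab_frame(n); P=cloud(n,d); H,S,V=cv2.split(cv2.cvtColor(im,cv2.COLOR_RGB2HSV)); X,Y,Z=np.moveaxis(P,-1,0)
    q=P[(H>20)&(H<34)&(S>130)&(d>0)&(X<520)&(X>300)&(Y<-100)&(Y>-320)&(Z<300)]; print(n,len(q))
    if len(q)>30: print(np.percentile(q,[1,99],axis=0).round(1))
E
```

```text
t 19.98 yaw0 -169.58 tilt 0.45 spin 0.0004 d mm [ -3.9   2.4 103.3] rows 3.0 grip 49.0
[-0.479  0.072 -0.415  1.078  0.005 -0.661] [ 0.1656751   0.4274351  -3.90917646]
side 760
[[ 3.486e+02 -3.003e+02  2.000e-01]
 [ 4.166e+02 -1.845e+02  2.492e+02]]
scene 800
[[ 412.5 -237.1  109.2]
 [ 429.7 -189.   257.1]]
```

Call:
step_arm:
  increments:
    - {"tx": 0, "ty": 0.0025, "tz": 0.033, "spin": 0}
    - {"tx": 0, "ty": 0, "tz": 0.033, "spin": 0}
    - {"tx": 0, "ty": 0, "tz": 0.026, "spin": 0}
    - {"tx": 0, "ty": 0, "tz": 0, "spin": 0}
    - {"tx": 0, "ty": 0, "tz": 0, "spin": 0}

```text
time: 20.5
eef_pos: [413.1, -209.6, 127.4]
eef_rot: [-0.092, 0.996, 0.001, 0.003]
contact_force: [-0.2, 0.4, -3.2]
grip_width: 48.9
```

Call:
step_arm:
  increments:
    - {"tx": 0, "ty": 0, "tz": 0.004, "spin": 0}
    - {"tx": 0, "ty": 0, "tz": 0.004, "spin": 0}
    - {"tx": 0, "ty": 0, "tz": 0, "spin": 0}
    - {"tx": 0, "ty": 0, "tz": 0, "spin": 0}

```text
time: 20.83
eef_pos: [414.8, -211.3, 121.0]
eef_rot: [-0.091, 0.996, -0.0, 0.005]
contact_force: [0.9, -0.1, -3.7]
grip_width: 49.5
```

Call:
step_arm:
  increments:
    - {"tx": 0, "ty": 0, "tz": 0.002, "spin": 0}
    - {"tx": 0, "ty": 0, "tz": 0, "spin": 0}
    - {"tx": 0, "ty": 0, "tz": 0, "spin": 0}

```text
time: 21.08
eef_pos: [414.2, -211.1, 118.3]
eef_rot: [-0.091, 0.996, 0.0, 0.004]
contact_force: [0.3, 0.1, -3.7]
grip_width: 49.0
```

Call:
step_arm:
  increments:
    - {"tx": 0, "ty": 0, "tz": 0.002, "spin": 0}
    - {"tx": 0, "ty": 0, "tz": 0, "spin": 0}
    - {"tx": 0, "ty": 0, "tz": 0, "spin": 0}

```text
time: 21.33
eef_pos: [414.0, -210.9, 116.0]
eef_rot: [-0.091, 0.996, 0.0, 0.004]
contact_force: [0.4, 0.5, -3.5]
grip_width: 49.3
```

Call:
step_arm:
  increments:
    - {"tx": 0, "ty": 0, "tz": 0.0015, "spin": 0}
    - {"tx": 0, "ty": 0, "tz": 0, "spin": 0}
    - {"tx": 0, "ty": 0, "tz": 0, "spin": 0}

```text
time: 21.58
eef_pos: [414.5, -211.1, 115.4]
eef_rot: [-0.091, 0.996, 0.0, 0.004]
contact_force: [-2.0, 1.7, 6.9]
grip_width: 49.4
```

Touch-down at TCP 115.4, as predicted. Release.

Call:
step_arm:
  increments:
    - {"tx": 0, "ty": 0, "tz": 0, "spin": 0}
    - {"tx": 0, "ty": 0, "tz": 0, "spin": 0}
    - {"tx": 0, "ty": 0, "tz": 0, "spin": 0}
    - {"tx": 0, "ty": 0, "tz": 0, "spin": 0}
  fingers: 0

```text
time: 21.92
eef_pos: [414.3, -211.1, 114.6]
eef_rot: [-0.091, 0.996, 0.0, 0.004]
contact_force: [1.2, 0.7, -0.7]
grip_width: 85.4
```

Call:
step_arm:
  increments:
    - {"tx": 0, "ty": 0, "tz": -0.03, "spin": 0}
    - {"tx": 0, "ty": 0, "tz": -0.04, "spin": 0}
    - {"tx": 0, "ty": 0, "tz": -0.03, "spin": 0}
    - {"tx": 0, "ty": 0, "tz": 0, "spin": 0}

```text
time: 22.25
eef_pos: [416.6, -212.8, 220.7]
eef_rot: [-0.091, 0.996, -0.002, 0.008]
contact_force: [0.5, -0.4, -0.5]
grip_width: 85.4
```

```bash
python3 - <<'E'
from h import *
s=manip.observe();print(s['joint_pos'].round(3))
for n in('wrist','scene'):
    if n=='wrist': C=pose('wrist')
    im,d=save(n,n+'5.png'); P=cloud(n,d); H,S,V=cv2.split(cv2.cvtColor(im,cv2.COLOR_RGB2HSV)); X,Y,Z=np.moveaxis(P,-1,0)
    y=(H>20)&(H<34)&(S>100)&(d>0)&(X<520)&(X>330)&(Y<-150)&(Y>-280)
    for lo,hi in((146,165),(120,146),(90,120),(50,90),(10,50)):
        q=P[y&(Z>lo)&(Z<hi)]
        if len(q)>30: print(n,lo,len(q),q.mean(0).round(1),q.min(0).round(1),q.max(0).round(1),cv2.minAreaRect(q[:,:2].astype(np.float32)))
go(395,-214,230,190.4)
E
```

```text
[-0.475  0.068 -0.417  1.07   0.005 -0.657]
wrist 146 603 [ 416.4 -209.8  146.7] [ 408.5 -234.3  146. ] [ 424.  -185.   148.8] ((415.9689636230469, -209.69696044921875), (7.565824508666992, 49.50490951538086), 10.498077392578125)
wrist 120 2454 [ 408.5 -211.   134.2] [ 397.4 -236.6  120. ] [ 423.1 -185.7  146. ] ((410.5129699707031, -210.55958557128906), (19.373977661132812, 50.105140686035156), 11.597270011901855)
wrist 90 1398 [ 396.4 -212.9  108.2] [ 383.5 -239.    90. ] [ 406.8 -188.2  120. ] ((395.2911071777344, -213.4903564453125), (16.09033203125, 49.97685623168945), 10.694397926330566)
wrist 50 1523 [ 380.  -216.2   71.9] [ 365.3 -242.4   50. ] [ 393.4 -190.5   90. ] ((379.1808776855469, -216.52464294433594), (19.92355728149414, 50.14179992675781), 10.710760116577148)
wrist 10 1040 [ 360.7 -219.8   29.4] [ 347.6 -245.6   10.1] [ 374.8 -194.1   49.9] ((360.7970275878906, -220.10130310058594), (19.529516220092773, 49.94630813598633), 10.444021224975586)
scene 146 46 [ 420.6 -212.1  150.1] [ 411.  -237.2  146.1] [ 429.8 -186.6  154.4] ((419.31787109375, -211.99388122558594), (11
[... 180 characters left out ...]
), (9.843500137329102, 49.86416244506836), 9.008979797363281)
scene 90 140 [ 421.7 -211.2  105.1] [ 398.  -236.8   90.3] [ 428.9 -186.7  119.8] ((419.5202331542969, -208.9319610595703), (20.05362892150879, 52.77223587036133), 28.71544647216797)
scene 50 175 [ 420.9 -211.2   69.9] [ 384.1 -236.7   50. ] [ 429.5 -186.8   89.8] ((407.02435302734375, -214.4522247314453), (37.510433197021484, 49.79555892944336), 10.595039367675781)
scene 10 151 [ 421.1 -211.3   31.6] [ 367.1 -235.6   10.2] [ 428.9 -186.9   49.6] ((407.624267578125, -201.36422729492188), (37.70235061645508, 72.34040832519531), 56.31145477294922)
t 22.35 yaw0 -169.57 tilt 0.61 spin 0.0005 d mm [ 19.5   1.2 -14.1] rows 1.0 grip 85.6
```

Standing upright and free (tip at z≈150, yaw 10.6°). Now the tip-over: close the fingers and go round behind the slope.

```bash
python3 -c "
from h import *
go(362,-220,125,190.6)"
```

```text
t 22.35 yaw0 -169.57 tilt 0.61 spin -0.003 d mm [53.1  1.4 90.9] rows 3.0 grip 85.6
```

Call:
step_arm:
  increments:
    - {"tx": 0.027, "ty": 0.0007, "tz": 0, "spin": 0}
    - {"tx": 0.027, "ty": 0.0007, "tz": 0, "spin": 0}
    - {"tx": 0, "ty": 0, "tz": 0, "spin": 0}
    - {"tx": 0, "ty": 0, "tz": 0, "spin": 0}
    - {"tx": 0, "ty": 0, "tz": 0, "spin": 0}
  fingers: 255
  newtons: 40

```text
time: 22.77
eef_pos: [360.0, -219.3, 213.4]
eef_rot: [-0.091, 0.996, 0.001, 0.004]
contact_force: [0.7, 1.0, 0.1]
grip_width: 25.4
```

```bash
python3 -c "
from h import *
print(manip.observe()['joint_pos'].round(3));go(362,-220,125,190.6)"
```

```text
[-0.551 -0.006 -0.511  1.06   0.005 -0.733]
t 22.77 yaw0 -169.59 tilt 0.43 spin -0.0034 d mm [-1.9 -1.  88.4] rows 3.0 grip 25.4
```

Call:
step_arm:
  increments:
    - {"tx": 0, "ty": 0, "tz": 0.03, "spin": 0}
    - {"tx": 0, "ty": 0, "tz": 0.03, "spin": 0}
    - {"tx": 0, "ty": 0, "tz": 0.028, "spin": 0}
    - {"tx": 0, "ty": 0, "tz": 0, "spin": 0}
    - {"tx": 0, "ty": 0, "tz": 0, "spin": 0}

```text
time: 23.18
eef_pos: [360.0, -218.5, 125.1]
eef_rot: [-0.091, 0.996, 0.001, 0.002]
contact_force: [0.1, -0.8, 1.1]
grip_width: 0.0
```

Call:
step_arm:
  increments:
    - {"tx": -0.01, "ty": 0, "tz": 0, "spin": 0}
    - {"tx": -0.01, "ty": 0, "tz": 0, "spin": 0}
    - {"tx": -0.01, "ty": 0, "tz": 0, "spin": 0}
    - {"tx": -0.01, "ty": 0, "tz": 0, "spin": 0}
    - {"tx": -0.01, "ty": 0, "tz": 0, "spin": 0}

```text
time: 23.6
eef_pos: [412.0, -210.4, 127.6]
eef_rot: [-0.091, 0.996, -0.0, 0.005]
contact_force: [0.2, -0.4, 1.3]
grip_width: 0.1
```

Call:
step_arm:
  increments:
    - {"tx": -0.01, "ty": 0, "tz": 0, "spin": 0}
    - {"tx": -0.01, "ty": 0, "tz": 0, "spin": 0}
    - {"tx": -0.01, "ty": 0, "tz": 0, "spin": 0}
    - {"tx": -0.01, "ty": 0, "tz": 0, "spin": 0}

```text
time: 23.93
eef_pos: [450.2, -202.8, 126.8]
eef_rot: [-0.091, 0.996, 0.0, 0.004]
contact_force: [0.1, 0.6, -0.5]
grip_width: 0.1
```

```bash
python3 - <<'E'
from h import *
s=manip.observe();print(s['eef_pos'].round(1),s['grip_width'])
im,d=viewer.grab_frame('scene'); P=cloud('scene',d); H,S,V=cv2.split(cv2.cvtColor(im,cv2.COLOR_RGB2HSV)); X,Y,Z=np.moveaxis(P,-1,0)
q=P[(H>20)&(H<34)&(S>100)&(d>0)&(X<620)&(X>330)&(Y<-120)&(Y>-280)]; print(len(q),np.percentile(q,[1,99],axis=0).round(1))
E
```

```text
[ 450.2 -202.8  126.8] 0.10566029361548454
362 [[ 346.5 -267.     1.5]
 [ 597.7 -168.3  146.1]]
```

Call:
step_arm:
  increments:
    - {"tx": -0.005, "ty": 0, "tz": 0, "spin": 0}
    - {"tx": 0, "ty": 0, "tz": 0, "spin": 0}
    - {"tx": 0, "ty": 0, "tz": 0, "spin": 0}
    - {"tx": 0, "ty": 0, "tz": 0, "spin": 0}

```text
time: 24.32
eef_pos: [453.6, -202.2, 126.8]
eef_rot: [-0.091, 0.996, 0.0, 0.004]
contact_force: [0.5, 0.2, -0.5]
grip_width: -0.0
```

```bash
python3 - <<'E'
from h import *
s=manip.observe();print(s['eef_pos'].round(1),s['contact_force'].round(1))
for n in('scene','side'):
    im,d=save(n,n+'6.png'); P=cloud(n,d); H,S,V=cv2.split(cv2.cvtColor(im,cv2.COLOR_RGB2HSV)); X,Y,Z=np.moveaxis(P,-1,0)
    y=(H>20)&(H<34)&(S>130)&(d>0)&(X<640)&(X>330)&(Y<-130)&(Y>-270)
    N,L,st,c=cv2.connectedComponentsWithStats((y*255).astype(np.uint8))
    for i in range(1,N):
        if st[i,4]>40: q=P[L==i]; print(n,c[i].round(),st[i,4],np.percentile(q,[2,98],axis=0).round(1))
E
```

```text
[ 453.6 -202.2  126.8] [ 0.5  0.2 -0.5]
scene [243. 182.] 286 [[ 379.7 -252.5    2.8]
 [ 615.6 -151.2  144.3]]
side [399. 193.] 944 [[ 4.231e+02 -2.261e+02  5.000e-01]
 [ 5.693e+02 -1.598e+02  7.210e+01]]
```

It lies flat (z 0–72, x 423–570), almost directly under the tool. I open and go down to grip near the heel.

Call:
step_arm:
  increments:
    - {"tx": -0.007, "ty": 0, "tz": 0, "spin": 0}
    - {"tx": 0, "ty": 0, "tz": 0, "spin": 0}
    - {"tx": 0, "ty": 0, "tz": 0, "spin": 0}
    - {"tx": 0, "ty": 0, "tz": 0, "spin": 0}
    - {"tx": 0, "ty": 0, "tz": 0, "spin": 0}
  fingers: 0

```text
time: 24.83
eef_pos: [461.0, -200.9, 126.9]
eef_rot: [-0.091, 0.996, 0.0, 0.004]
contact_force: [-0.1, 0.2, 0.7]
grip_width: 60.5
```

```bash
python3 - <<'E'
from h import *
C=pose('wrist'); im,d=save('wrist','w7.png'); P=cloud('wrist',d); H,S,V=cv2.split(cv2.cvtColor(im,cv2.COLOR_RGB2HSV)); X,Y,Z=np.moveaxis(P,-1,0)
y=(H>20)&(H<34)&(S>100)&(d>0)&(X<640)&(X>330)&(Y<-130)&(Y>-270)
q=P[y]; print(len(q)); 
if len(q)>30:print(np.percentile(q,[1,99],axis=0).round(1),cv2.minAreaRect(q[:,:2].astype(np.float32)))
go(460,-202,40,190.6)
E
```

```text
11060
[[ 4.207e+02 -2.312e+02  5.000e-01]
 [ 5.693e+02 -1.621e+02  7.200e+01]] ((501.10760498046875, -194.40924072265625), (155.9005889892578, 70.41714477539062), 11.224764823913574)
t 24.88 yaw0 -169.57 tilt 0.44 spin -0.003 d mm [ 1.1 -0.9 87. ] rows 3.0 grip 67.8
```

View pics/side6.png

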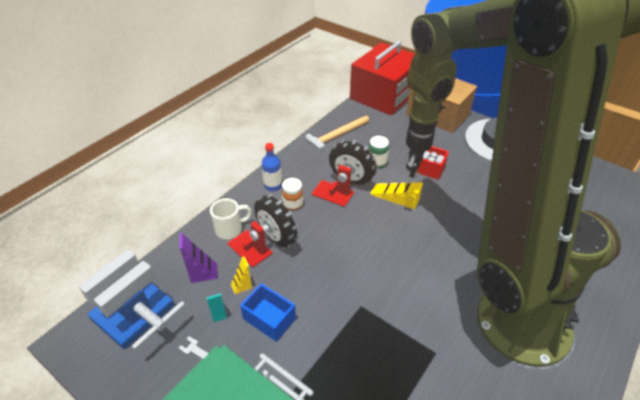

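Picture 9: the chock lies on its base at about (398,193), tip towards wheel R, already well lined up.

Call:
step_arm:
  increments:
    - {"tx": 0, "ty": 0, "tz": 0.03, "spin": 0}
    - {"tx": 0, "ty": 0, "tz": 0.03, "spin": 0}
    - {"tx": 0, "ty": 0, "tz": 0.025, "spin": 0}
    - {"tx": 0, "ty": 0, "tz": 0, "spin": 0}
    - {"tx": 0, "ty": 0, "tz": 0, "spin": 0}

```text
time: 25.3
eef_pos: [460.4, -200.3, 41.2]
eef_rot: [-0.091, 0.996, 0.001, 0.002]
contact_force: [0.8, 0.1, 0.5]
grip_width: 85.1
```

Call:
step_arm:
  increments:
    - {"tx": 0, "ty": 0, "tz": 0, "spin": 0}
    - {"tx": 0, "ty": 0, "tz": 0, "spin": 0}
    - {"tx": 0, "ty": 0, "tz": 0, "spin": 0}
    - {"tx": 0, "ty": 0, "tz": 0, "spin": 0}
    - {"tx": 0, "ty": 0, "tz": 0, "spin": 0}
  fingers: 255
  newtons: 30

```text
time: 25.72
eef_pos: [463.1, -201.5, 43.8]
eef_rot: [-0.091, 0.996, -0.001, 0.005]
contact_force: [-0.9, -1.4, 5.0]
grip_width: 49.2
```

Call:
step_arm:
  increments:
    - {"tx": 0, "ty": 0, "tz": 0, "spin": 0}
    - {"tx": 0, "ty": 0, "tz": 0, "spin": 0}

```text
time: 25.88
eef_pos: [463.0, -201.5, 43.7]
eef_rot: [-0.091, 0.996, -0.001, 0.005]
contact_force: [0.4, -0.7, 5.2]
grip_width: 49.7
```

```bash
python3 - <<'E'
from h import *
s=manip.observe();p=s['eef_pos']; a=np.radians(10.4); e=p[:2]-[652.5,-166.8]
print('own x,y of TCP',e@[np.cos(a),np.sin(a)],e@[-np.sin(a),np.cos(a)]); go(*p,190.4)
E
```

```text
own x,y of TCP -192.65583923499682 0.059387045332292436
t 25.88 yaw0 -169.57 tilt 0.61 spin 0.0005 d mm [0. 0. 0.] rows 0.0 grip 49.7
```

Aligned (own y 0.1 mm). Sliding forward to the tyre.

Call:
step_arm:
  increments:
    - {"tx": -0.01, "ty": 0, "tz": -0.002, "spin": 0}
    - {"tx": -0.01, "ty": 0, "tz": 0, "spin": 0}
    - {"tx": -0.01, "ty": 0, "tz": 0, "spin": 0}
    - {"tx": -0.01, "ty": 0, "tz": 0, "spin": 0}
    - {"tx": -0.008, "ty": 0, "tz": 0, "spin": 0}

```text
time: 26.3
eef_pos: [510.5, -191.8, 44.3]
eef_rot: [-0.091, 0.996, 0.0, 0.004]
contact_force: [0.5, -0.6, -3.5]
grip_width: 49.5
```

Call:
step_arm:
  increments:
    - {"tx": -0.003, "ty": 0, "tz": 0, "spin": 0}
    - {"tx": 0, "ty": 0, "tz": 0, "spin": 0}
    - {"tx": 0, "ty": 0, "tz": 0, "spin": 0}

```text
time: 26.55
eef_pos: [511.7, -191.4, 44.1]
eef_rot: [-0.091, 0.996, 0.0, 0.004]
contact_force: [-0.1, 0.6, -3.2]
grip_width: 49.2
```

Call:
step_arm:
  increments:
    - {"tx": -0.003, "ty": 0, "tz": 0, "spin": 0}
    - {"tx": 0, "ty": 0, "tz": 0, "spin": 0}
    - {"tx": 0, "ty": 0, "tz": 0, "spin": 0}

```text
time: 26.8
eef_pos: [514.6, -191.1, 44.4]
eef_rot: [-0.091, 0.996, 0.0, 0.004]
contact_force: [0.0, 0.9, -4.0]
grip_width: 49.5
```

Call:
step_arm:
  increments:
    - {"tx": -0.002, "ty": 0, "tz": 0, "spin": 0}
    - {"tx": 0, "ty": 0, "tz": 0, "spin": 0}
    - {"tx": 0, "ty": 0, "tz": 0, "spin": 0}

```text
time: 27.05
eef_pos: [516.5, -190.7, 44.3]
eef_rot: [-0.091, 0.996, 0.0, 0.004]
contact_force: [-1.0, 1.1, -3.7]
grip_width: 49.0
```

Call:
step_arm:
  increments:
    - {"tx": -0.002, "ty": 0, "tz": 0, "spin": 0}
    - {"tx": 0, "ty": 0, "tz": 0, "spin": 0}

```text
time: 27.22
eef_pos: [516.7, -190.6, 44.0]
eef_rot: [-0.091, 0.996, -0.0, 0.002]
contact_force: [-6.0, -2.4, -0.1]
grip_width: 49.7
```

Call:
step_arm:
  increments:
    - {"tx": -0.002, "ty": 0, "tz": 0, "spin": 0}
    - {"tx": 0, "ty": 0, "tz": 0, "spin": 0}

```text
time: 27.38
eef_pos: [516.9, -190.5, 43.8]
eef_rot: [-0.09, 0.996, -0.0, 0.0]
contact_force: [-12.1, -4.1, 3.2]
grip_width: 49.4
```

Call:
step_arm:
  increments:
    - {"tx": -0.002, "ty": 0, "tz": 0, "spin": 0}
    - {"tx": 0, "ty": 0, "tz": 0, "spin": 0}

```text
time: 27.55
eef_pos: [517.0, -190.5, 43.8]
eef_rot: [-0.09, 0.996, -0.001, -0.001]
contact_force: [-16.9, -5.6, 7.6]
grip_width: 49.8
```

It touches the tyre (force climbing to 17 N). I ease off the push, lower and release.

Call:
step_arm:
  increments:
    - {"tx": 0.005, "ty": 0, "tz": 0.001, "spin": 0}
    - {"tx": 0, "ty": 0, "tz": 0.0005, "spin": 0}
    - {"tx": 0, "ty": 0, "tz": 0, "spin": 0}

```text
time: 27.8
eef_pos: [516.8, -190.7, 43.7]
eef_rot: [-0.091, 0.996, 0.0, 0.003]
contact_force: [-8.1, 0.5, 8.8]
grip_width: 49.7
```

Call:
step_arm:
  increments:
    - {"tx": 0, "ty": 0, "tz": 0, "spin": 0}
    - {"tx": 0, "ty": 0, "tz": 0, "spin": 0}
    - {"tx": 0, "ty": 0, "tz": 0, "spin": 0}
    - {"tx": 0, "ty": 0, "tz": 0, "spin": 0}
    - {"tx": 0, "ty": 0, "tz": 0, "spin": 0}
  fingers: 0

```text
time: 28.22
eef_pos: [518.2, -190.5, 43.0]
eef_rot: [-0.091, 0.996, 0.0, 0.004]
contact_force: [-0.1, 0.8, -0.3]
grip_width: 85.2
```

Call:
step_arm:
  increments:
    - {"tx": 0, "ty": 0, "tz": -0.025, "spin": 0}
    - {"tx": 0, "ty": 0, "tz": -0.04, "spin": 0}
    - {"tx": 0, "ty": 0, "tz": -0.04, "spin": 0}
    - {"tx": 0, "ty": 0, "tz": -0.04, "spin": 0}
    - {"tx": 0, "ty": 0, "tz": 0, "spin": 0}

```text
time: 28.63
eef_pos: [521.0, -192.2, 196.3]
eef_rot: [-0.091, 0.996, -0.002, 0.01]
contact_force: [1.6, -1.0, 0.4]
grip_width: 85.4
```

Call:
step_arm:
  increments:
    - {"tx": -0.035, "ty": 0, "tz": -0.02, "spin": 0}
    - {"tx": -0.035, "ty": 0, "tz": -0.02, "spin": 0}
    - {"tx": -0.035, "ty": 0, "tz": -0.02, "spin": 0}
    - {"tx": 0, "ty": 0, "tz": 0, "spin": 0}
    - {"tx": 0, "ty": 0, "tz": 0, "spin": 0}

```text
time: 29.05
eef_pos: [621.8, -171.4, 249.5]
eef_rot: [-0.092, 0.996, -0.0, 0.005]
contact_force: [0.1, -0.0, -0.5]
grip_width: 85.3
```

```bash
python3 - <<'E'
from h import *
C=pose('wrist'); im,d=save('wrist','w8.png'); P=cloud('wrist',d); H,S,V=cv2.split(cv2.cvtColor(im,cv2.COLOR_RGB2HSV)); X,Y,Z=np.moveaxis(P,-1,0)
a=np.radians(10.4); B=np.array([[np.cos(a),np.sin(a)],[-np.sin(a),np.cos(a)]])
y=(H>20)&(H<34)&(S>100)&(d>0)&(X<680)&(X>330)&(Y<-100)&(Y>-280)
q=P[y]; o=(q[:,:2]-[652.5,-166.8])@B.T
print(len(q),'own lo/hi',np.percentile(o,[1,99],axis=0).round(1),'z',np.percentile(q[:,2],[1,99]).round(1))
# straight slope points: centre line per own-x bin
for x in range(-160,-20,20):
    m=(o[:,0]>x)&(o[:,0]<x+20)
    if m.sum()>50: print(x,o[m,1].min().round(1),o[m,1].max().round(1),q[m,2].mean().round(1))
for n in('scene','side'):
    im2,d2=viewer.grab_frame(n); q2=cloud(n,d2); 
    H2,S2,V2=cv2.split(cv2.cvtColor(im2,cv2.COLOR_RGB2HSV))
    g=(H2>55)&(H2<85)&(S2>90)&(q2[...,0]>550)&(q2[...,0]<750)&(q2[...,1]<-200)&(q2[...,1]>-400)&(d2>0); print(n,'can',q2[g].mean(0).round(1))
    p=q2[(H2>20)&(H2<34)&(S2>130)&(d2>0)&(q2[...,0]<680)&(q2[...,0]>400)&(q2[...,1]<-100)&(q2[...,1]>-280)]; o2=(p[:,:2]-[652.5,-166.8])@B.T; print(np.percentile(o2,[2,98],axis=0).round(1))
z=np.load('/tmp/scene.npz');
E
```

```text
5884 own lo/hi [[-177.8  -22. ]
 [ -79.4   27.6]] z [23.7 71.2]
-160 -27.0 32.9 60.3
-140 -26.4 31.9 49.4
-120 -25.8 31.5 42.0
-100 -24.4 30.9 32.1
-80 -23.6 30.4 30.9
scene can [ 660.2 -293.7   65.9]
[[-177.6  -23.1]
 [  -5.3   25.3]]
side can [ 622.2 -275.5   81.5]
[[-175.9  -21.6]
 [ -36.1   30. ]]
```

View pics/w8.png

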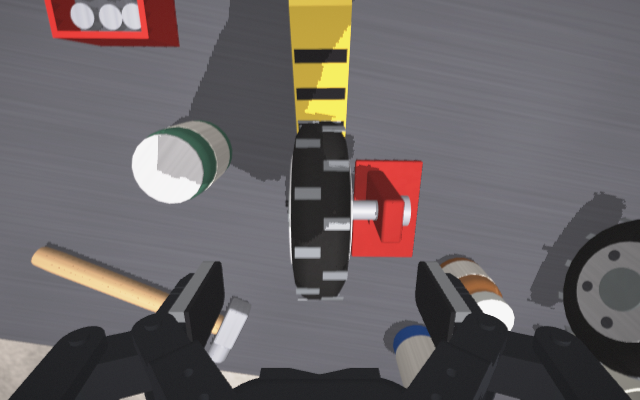

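Picture 10: the chock's striped slope (cols 290-352) runs straight under the tyre (cols 290-352), centred and square. The can stands where it was and the gripper is clear. Handing in.

```bash
python3 -c "
from h import *
print(manip.close_job(), manip.observe()['time'])"
```

```text
the job is handed in; nothing more can be done
the job is handed in; nothing more can be done
```

The job is handed in at about 29 s of the 72 s allowed, with the chock in place against the worn wheel; no verdict was reported.

- **Worn wheel:** The right-hand wheel (robot's view, at about x 652, y −167 mm) has the play. The finger pads travelled 27 mm between stops with only a 14 mm gap. I rocked it away from the post and then towards it, twice each, and pictures showed the lean. I did not rock the left wheel.
- **Chock:** I lifted the large yellow chock out of the blue bin and stood it on its heel. Upright and let go, its tip was at about 150 mm. I toppled it onto its base with closed fingers, regripped it, and slid it up to the tyre until the force reached 17 N. Then I eased off and let go.

**Last checks:**
- **Placing:** The heel is about 177 mm in front of the wheel centre, so the tip edge is at about −27 mm (allowed −34 to −10). It is centred to about 3 mm and square to within about 1°. The wrist camera's own x scale leaves a few mm of uncertainty.
- **Can and jar:** The last picture shows the can and jar apparently where they stood. The can's position readings from the two cameras disagreed because each sees only part of it, so I did not rely on them. I did not measure the jar at the end.

**What went wrong:** On the way to the bin the last joint hit its range limit and the tool tilted 9°. I corrected this before touching the chock, at the cost of about 7 s.

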